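# Nest the notions cups in their holder

## Task

Tidy away the three tapered notions cups: first lift the purple thread cone out of the white cup and stand it upright on the round cork mat, then lower the white cup into the wooden holder, the yellow cup into the white one, and the green cup into the yellow one. Lower each cup gently until it just sits level in the taper and let go, never dropping it or ramming it tight; leave the cream spool, the chalk and the yellow clip where they are.

Things in the scene. Friction and masses are not known exactly. Their poses are not given: they have to be found in the camera images.
- white_centre (a point): Centre, half-way up (31 mm above its foot), of the loose white cup with a grey grip band; z is its axis, upwards. Open, round, tapered, smooth plastic, 62 mm high, 0.09 kg: 46 mm wide at the foot, 58.6 mm at 38 mm up; from there to the rim a straight grip band 66.6 mm wide. Bore 57 mm wide at the rim, 41 mm at its floor, 12 mm above the foot. The purple cone stands in it at first
- yellow_centre (a point): Centre, half-way up, of the loose yellow cup with a white grip band; equal to the white cup, empty. A cup rests on the taper of the one below: its foot then is about 28 mm above the lower cup's foot, 28 mm of it show above the lower rim, and 4 mm stay open under its band
- green_centre (a point): Centre, half-way up, of the loose green cup with a white grip band; equal to the white cup, empty. The taper is 0.16 (radius per height): a cup 1 mm off-centre touches about 6 mm too high, then slides deeper and centres itself under a light push or when let go
- cone_centre (a point): Centre, half-way up, of the loose purple thread cone, 85 mm high, 0.07 kg; z is its axis, upwards. About 43 mm wide low down, tapering to a bare tan tube end about 25 mm wide at the top. At the start it stands on the floor of the white cup, its top about 35 mm above the cup's rim
- holder_rim (a point): Centre of the mouth of the fixed wooden cup holder, 50 mm above the table; z points up. A tapered bore, 57 mm wide at the mouth, in a turned wooden sleeve 69 mm wide at the top on a foot disc 110 mm wide and 10 mm high. A cup that sits in it has its foot about 33 mm below this point
- mat_top (a point): Centre of the upper face of the fixed round cork mat, 100 mm across, 4 mm above the table; z points up
- spool_centre (a point): Centre, half-way up, of a loose cream thread spool, 36 mm wide, 60 mm high; a bystander, to be left alone
- chalk: Flat triangular piece of white tailor's chalk, 40 x 43 x 8 mm, lying on the table, origin under its centre; a bystander, to be left alone
- bystander_clip: Small yellow sewing clip, 12 x 34 x 12 mm, lying on the table, origin under its centre; a bystander, to be left alone
Things that resemble listed ones, but are neither listed nor needed, are in the scene too. What is shaped like the part that bears mat_top but black or turquoise is not meant. What is shaped like the part that bears cone_centre but orange is not meant.

How it is judged:
By the outcome, as a careful person would: the job done as asked, in the order asked, and still so for the second after the job is handed in, with the robot touching nothing.
It also fails if it takes over 70 s, if anything falls off the work surface, if the arm or the gripper's body presses on something with over 40 N, if the wrist force passes 120 N, or if a joint passes its speed limit or range.

## Robot

A 7-joint arm with a two-finger parallel gripper is mounted at the origin on a cart in front of the work surface, level with it; the furniture and walls round the work are solid. World frame = base frame: x ahead of the robot, y to its left, z up, the work surface at z = 0. Lengths are in m, angles in degrees, forces in N, time in s.
With the tool pointing down it reaches from about 0.425 to 0.875 m from the base axis. Payload 4.7 kg.
Tool frame: the origin (TCP) lies at the very end of the fingers, on their centre line; the grasp point (between the pads) lies 19 mm behind it (env.grip_point_offset is the distance from the TCP to the grasp point, in m); z points along the fingers, y is the line along which they close (so a half turn about z gives the same grasp; the last joint's range is limited). The gripper opens to 87 mm and grips with 3 to 60 N. Pads are 19 mm wide; open, the fingers measure 117 mm over their backs; the gripper's body (75 mm by 190 mm) begins 51 mm behind the grasp point.
Start: joints at [-75.567, 18.392, -4.016, 83.108, 1.295, 78.541, -3.26], TCP at [0.153, 0.632, 0.223] pointing down, gripper open.
Joint ranges: [-163.93, 163.93], [-17.29, 119.83], [-79.2, 71.16], [3.27, 140.29], [-89.18, 269.18], [5.43, 117.66], [-154.24, 154.24]. Speed limits (degrees/s): [147.25, 147.25, 180, 180, 180, 180, 180].

## Interface

Orientations are given as [roll, pitch, yaw] about the fixed x, y, z axes, in that order (R = Rz(yaw) Ry(pitch) Rx(roll)).
In Python, from cell import env gives the robot as it stands.
- The arm moves only by the tool jog_arm, never from a script. Its argument "motion" is a list of rows, each an object of numbers: "x", "y", "z": the shift along the tool's x, y, z in cm; "ax", "ay", "az": the turn, a rotation vector about the tool's x, y, z in degrees. In form: [{"x": .., "y": .., "z": .., "ax": .., "ay": .., "az": ..}, ...]. A call has exactly 5 rows; each row shifts and turns the commanded pose from where the row before left it, along the tool's axes as they then stand; what a row does not reach is not made up. A row lasts 1/10 s, in which the tool goes at most 50 mm and 8.59 degrees, less where a joint would pass 70% of its speed; a pose out of reach is approached as far as the arm can. A call is refused whole if a number of a shift passes 5 or a number of a turn 8.59, either way. A call with a gripper value outside its range is refused whole. "claw" is the gripper command: -1 is shut, 1 is fully open, values between are in proportion, set as the call begins (left out, the last holds). The fingers move at their own pace and stop on an object; "squeeze" is the grip in N (left out, the last holds). Time passes only in rows, so rows that do not move let the fingers close, or fill a call up. It gives the time, the measured TCP pose, the force, the opening and the grip force at its end, in the units of the state.
- env.get_obs(): the state, without advancing time (a new reading comes with each control period).
- env.read_camera(name): name is "scene" or "top"; returns the picture (400x640x3 uint8, red, green, blue); there is no depth.
- env.camera_params(name): a dict with "fx", "fy", "cx", "cy" (pixels), "k1" (the pictures are not rectified: a ray, as slopes to the right and down, at radius r is drawn at 1 + k1 r^2 times it, then the intrinsics apply), "extrinsics" (4x4, takes a point from world to camera coordinates). Camera axes: x right, y up, looking along -z (the intrinsics and any distortion apply to the point x, -y, -z); pixel columns grow to the right and rows downward; lengths in m; the calibration is good to about 2 mm. A picture is of the moment at which its call begins. camera_params takes no time and is no camera call.
- env.sign_off(): hands the job in; it is judged then, once.
The state is a dict: "time_s": time; "qpos": joint angles; "joint_velocities": joint speeds; "effort": joint torques, N m; "tool_pos": TCP position; "tool_rot": TCP orientation; "force": force on the tool from outside, world axes, zero at the start; "wrist_torque": the same for the moment, N m; "grip_width": finger opening in m; "grasp_force": force on a finger pad.
Only numpy, scipy, OpenCV 4.12 (cv2) and the standard library are available. Lean on these libraries where they do the work, as an engineer would, in place of code of your own. Each camera call takes 0.05 s, during which the arm holds its last target. There are 200 camera calls.

## Working session

There is one attempt and no reset: what is moved stays moved. The work goes in short steps, Python scripts to look and compute and a tool call to move; the robot and the scene stay as the last step left them, time stands still between calls to the robot, and variables do not carry over. Pictures are saved under pics/ and viewed, at most 10 in all, crops included, and the job is handed in when it is done.

Besides the shell and the picture viewer there is one more tool, called after "Call:" as name(argument=value, ...), one argument or row to a line, values as JSON. jog_arm: Moves the arm, as the interface text tells. Its arguments: {"type":"object","properties":{"motion":{"type":"array"},"claw":{"type":"number"},"squeeze":{"type":"number"}},"required":["motion"]}

```bash
ls; mkdir -p pics; python3 - <<'E'
from cell import env
import cv2
for n in("scene","top"):
    cv2.imwrite(f"pics/{n}0.png",env.read_camera(n)[:,:,::-1]); p=env.camera_params(n); print(n,p)
o=env.get_obs(); print(o); print(env.grip_point_offset)
E
```

```text
pics
scene {'fx': 422.6410743077806, 'fy': 422.6410743077806, 'cx': 319.32807070605577, 'cy': 199.1195647848427, 'k1': -0.030533884725005216, 'extrinsics': array([[-0.89975433, -0.43629314, -0.00951042,  0.50688923],
       [ 0.22861455, -0.48980436,  0.84132459, -0.16197842],
       [-0.3717224 ,  0.75481122,  0.54044655, -0.97899407],
       [ 0.        ,  0.        ,  0.        ,  1.        ]])}
top {'fx': 375.07708556342544, 'fy': 375.07708556342544, 'cx': 317.11619481843854, 'cy': 199.27312585346596, 'k1': -0.088871523054934, 'extrinsics': array([[-0.0106269 , -0.99981306, -0.01615299,  0.01896269],
       [ 0.98287609, -0.01341601,  0.18377867, -0.54243554],
       [-0.18396103, -0.01392339,  0.98283492, -1.07146519],
       [ 0.        ,  0.        ,  0.        ,  1.        ]])}
{'time_s': 0.1, 'qpos': array([-75.56821407,  18.43595478,  -4.01742365,  83.16865213,
         1.29713405,  78.54286928,  -3.26049056]), 'joint_velocities': array([ 0.03630226, -0.15109328,  0.00821572, -0.14399428, -0.03353588,
        0.01382845,  0.02460069]), 'effort': array([-2.48056886e-04, -4.92571199e+01, -4.05862620e-01, -3.13401496e+01,
       -6.42639189e-02,  3.94509814e-02,  6.71712269e-05]), 'tool_pos': array([0.15302685, 0.63120034, 0.22155175]), 'tool_rot': array([-1.79897888e+02,  7.08844780e-03,  1.66379562e+02]), 'force': array([-0.41960078,  1.01633568, -0.96855428]), 'wrist_torque': array([-0.02497999, -0.05578101,  0.01533344]), 'grasp_force': 0.0, 'grip_width': 0.08685193195246735}
0.0187
```

View pics/scene0.png

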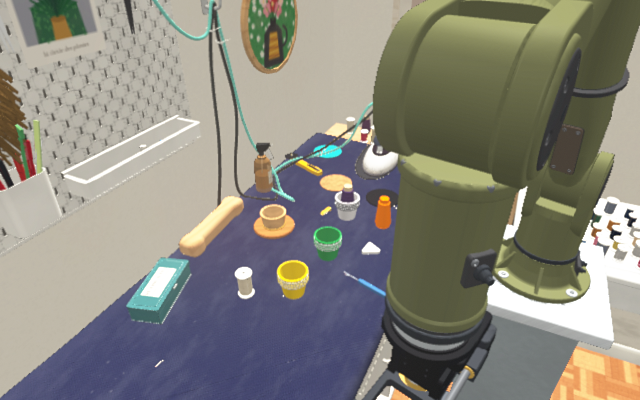

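View pics/top0.png

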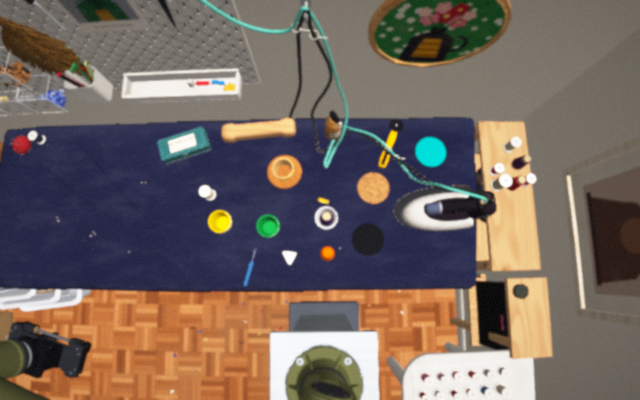

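The cork mat is the tan disc at top (373,187). The black disc (368,239) and the turquoise one (430,151) are the lookalikes. The purple cone stands in the white cup at (326,217), and the orange lookalike is at (328,253). I'll confirm these in an enlarged crop and measure.

```bash
cat > h.py <<'E'
import numpy as np, cv2
from cell import env
def K(n):
    p=env.camera_params(n); return p,np.array([[p['fx'],0,p['cx']],[0,p['fy'],p['cy']],[0,0,1]]),np.array([p['k1'],0,0,0.])
F=np.diag([1,-1,-1.])
def p2w(n,uv,z):
    p,k,d=K(n); E=p['extrinsics']; R,t=F@E[:3,:3],F@E[:3,3]
    q=cv2.undistortPoints(np.array([[uv]],float),k,d)[0,0]
    r=R.T@np.array([q[0],q[1],1]); c=-R.T@t
    return c+r*(z-c[2])/r[2]
def w2p(n,P):
    p,k,d=K(n); E=p['extrinsics']
    return cv2.projectPoints(np.atleast_2d(P).astype(float),cv2.Rodrigues(F@E[:3,:3])[0],F@E[:3,3],k,d)[0][:,0]
def circ(c,r,m=60):
    a=np.linspace(0,2*np.pi,m); return np.c_[c[0]+r*np.cos(a),c[1]+r*np.sin(a),np.full(m,c[2])]
def draw(img,n,c,r,col,s,o):
    cv2.polylines(img,[np.int32((w2p(n,circ(c,r))-o+.5)*s)],True,col,1)
E
python3 - <<'E'
from h import *
im=cv2.imread('pics/top0.png'); hsv=cv2.cvtColor(im,cv2.COLOR_BGR2HSV)
# seed windows: name,(u,v),z, radius window, hue lo,hi,smin
def blob(n,uv,w,lo,hi,z):
    m=cv2.inRange(hsv,np.array(lo),np.array(hi)); k=np.zeros_like(m); cv2.circle(k,uv,w,255,-1); m&=k
    c=max(cv2.findContours(m,0,2)[0],key=cv2.contourArea); h=cv2.convexHull(c); (x,y),ax,_=cv2.fitEllipse(h)
    P=p2w('top',(x,y),z); e=p2w('top',(x+ax[0]/2,y),z); e2=p2w('top',(x,y+ax[1]/2),z)
    print(n,np.round([x,y],1),P.round(4),'diam',np.round([2*np.linalg.norm(e-P),2*np.linalg.norm(e2-P)],4))
blob('yellow',(220,221),18,(18,100,80),(35,255,255),.062)
blob('green',(268,226),18,(40,100,40),(85,255,255),.062)
blob('mat',(373,187),22,(5,60,80),(25,255,255),.004)
blob('holderdisc',(285,171),24,(5,60,60),(25,255,255),.01)
blob('white',(326,217),20,(0,0,120),(180,70,255),.062)
blob('spool',(207,192),14,(0,0,120),(180,90,255),.06)
s=3; o=np.array([185,125])
cv2.imwrite('pics/crop.png',cv2.resize(im[125:285,185:450],None,fx=s,fy=s,interpolation=cv2.INTER_CUBIC))
E
```

```text
yellow [219.2 221. ] [0.4789 0.3027 0.062 ] diam [0.0726 0.0735]
green [267.5 225.5] [0.4641 0.1586 0.062 ] diam [0.0705 0.0718]
mat [372.9 187.7] [ 0.5859 -0.1622  0.004 ] diam [0.1002 0.1043]
holderdisc [284.  171.4] [0.6411 0.1165 0.01  ] diam [0.1073 0.1138]
white [325.9 217.4] [ 0.4861 -0.013   0.062 ] diam [0.0718 0.0736]
spool [206.9 192.2] [0.567  0.3443 0.06  ] diam [0.0451 0.0615]
```

View pics/crop.png

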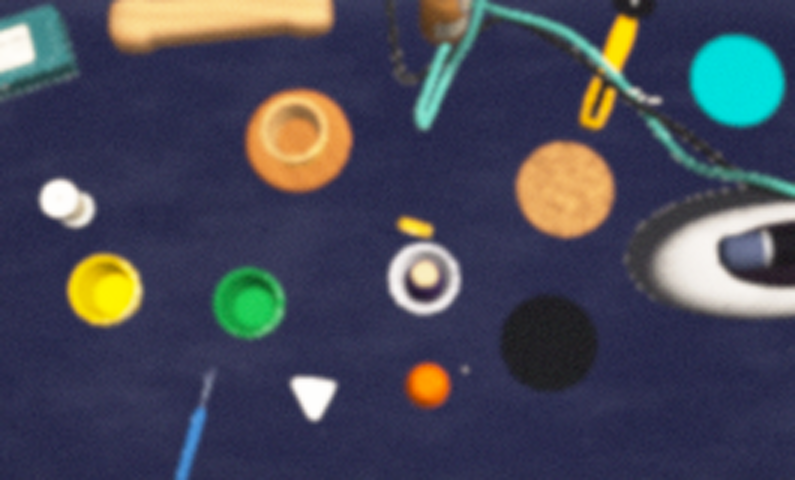

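The crop shows the cork mat at (373,188), the white cup holding the tan-tipped cone at (326,217), the holder ring at about (283,169), and the clip at (323,201). These match the descriptions. Next I'll refine the positions by fitting projected circles to both camera views.

```bash
python3 - <<'E'
from h import *
for n,uv,z in (('holder mouth',(283,168.7),.05),('cone top',(327,216),.097),('clip',(323.3,200.7),.006),('orange',(327.7,253),.085),('chalk',(289.5,257),.004)): print(n,p2w('top',uv,z).round(4))
o={'w':(.4861,-.013,.062),'y':(.4789,.3027,.062),'g':(.4641,.1586,.062)}
h=p2w('top',(283,168.7),.05); c=p2w('top',(327,216),.097)
for n,b,s in (('top',(195,140,205,130),3.9),('scene',(215,150,180,160),3.7)):
    im=cv2.imread(f'pics/{n}0.png')
    x,y,w,hh=b; I=cv2.resize(im[y:y+hh,x:x+w],None,fx=s,fy=s,interpolation=cv2.INTER_CUBIC); O=np.array([x,y])
    for P in o.values():
        draw(I,n,P,.0333,(0,0,255),s,O); draw(I,n,(P[0],P[1],0),.023,(255,0,255),s,O)
    draw(I,n,h,.0345,(255,255,0),s,O); draw(I,n,(h[0],h[1],.01),.055,(255,255,0),s,O)
    draw(I,n,c,.0125,(0,255,0),s,O); draw(I,n,(.5859,-.1622,.004),.05,(255,255,0),s,O)
    cv2.imwrite(f'pics/ov_{n}.png',I)
E
```

```text
holder mouth [0.6389 0.1154 0.05  ]
cone top [ 0.4852 -0.0158  0.097 ]
clip [ 0.5462 -0.0062  0.006 ]
orange [ 0.3813 -0.0164  0.085 ]
chalk [0.3739 0.0989 0.004 ]
```

View pics/ov_top.png

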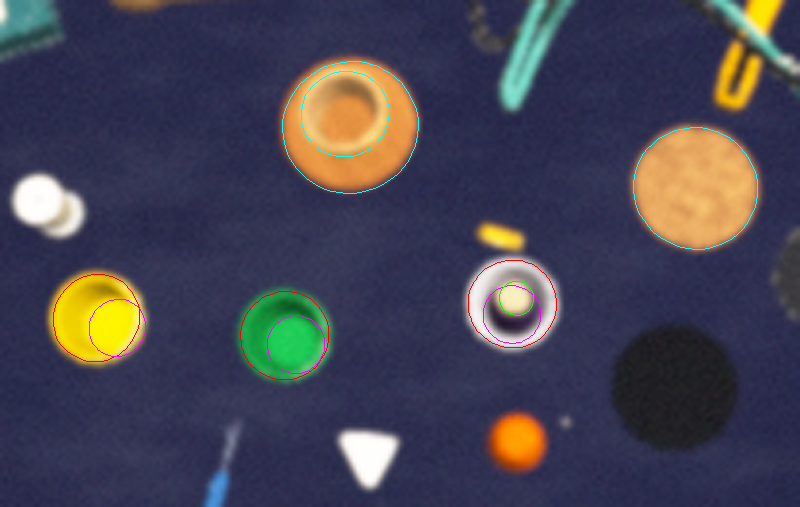

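View pics/ov_scene.png

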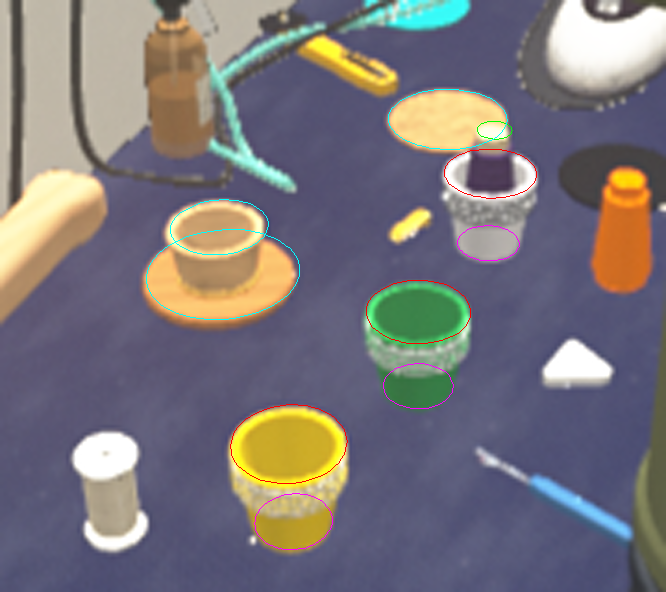

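The overlays fit the cups, cone and mat to within about 1 px in both views. The holder mouth is about 1 px off in the scene view, so I'll run a numeric two-view edge fit on it and the cups.

```bash
python3 - <<'E'
from h import *
from scipy.optimize import minimize
from scipy.ndimage import map_coordinates as mc
G={n:cv2.GaussianBlur(cv2.imread(f'pics/{n}0.png').astype(float),(0,0),.7) for n in('top','scene')}
def s(n,P,r):
    v=0
    A=w2p(n,circ(P,r+.0025,120)); B=w2p(n,circ(P,r-.0025,120))
    f=lambda q:np.stack([mc(G[n][:,:,k],[q[:,1],q[:,0]],order=1) for k in range(3)])
    return np.abs(f(A)-f(B)).sum(0).clip(0,250).mean()
T={'w':((.4861,-.013),[(.062,.0333),(.062,.0285)]),'y':((.4789,.3027),[(.062,.0333),(.062,.0285)]),'g':((.4641,.1586),[(.062,.0333),(.062,.0285)]),
'hold_rim':((.6389,.1154),[(.05,.0345),(.05,.0285)]),'hold_disc':((.6411,.1165),[(.01,.055)]),'mat':((.586,-.162),[(.004,.05)]),'cone':((.485,-.0155),[(.097,.0125)])}
for k,(p,cs) in T.items():
  for ns in (('top',),('scene',),('top','scene')):
    f=lambda q:-sum(s(n,(q[0],q[1],z),r) for n in ns for z,r in cs)
    g=[(f((p[0]+a,p[1]+b)),a,b) for a in np.arange(-.006,.0061,.001) for b in np.arange(-.006,.0061,.001)]
    m=min(g); print(k,ns,round(p[0]+m[1],4),round(p[1]+m[2],4),round(-m[0]))
E
```

```text
w ('top',) 0.4921 -0.01 339
w ('scene',) 0.4861 -0.017 260
w ('top', 'scene') 0.4921 -0.01 582Traceback (most recent call last):
  File "<stdin>", line 15, in <module>
  File "<stdin>", line 14, in <lambda>
  File "<stdin>", line 14, in <genexpr>
  File "<stdin>", line 7, in s
  File "h.py", line 12, in w2p
    p,k,d=K(n); E=p['extrinsics']
          ~^^^
  File "h.py", line 4, in K
    p=env.camera_params(n); return p,np.array([[p['fx'],0,p['cx']],[0,p['fy'],p['cy']],[0,0,1]]),np.array([p['k1'],0,0,0.])
ValueError: time passes only in moves, steps and waits
```

```bash
sed -i 's/^def K(n):/from functools import lru_cache\n@lru_cache(None)\ndef K(n):/' h.py; python3 - <<'E'
from h import *
from scipy.ndimage import map_coordinates as mc
G={n:cv2.GaussianBlur(cv2.imread(f'pics/{n}0.png').astype(float),(0,0),.7) for n in('top','scene')}
f=lambda n,q:np.stack([mc(G[n][:,:,k],[q[:,1],q[:,0]],order=1) for k in range(3)])
def s(n,P,r): return np.abs(f(n,w2p(n,circ(P,r+.003,90)))-f(n,w2p(n,circ(P,r-.003,90)))).sum(0).clip(0,200).mean()
T={'w':((.4861,-.013),.062,.0333),'y':((.4789,.3027),.062,.0333),'g':((.4641,.1586),.062,.0333),'hold_rim':((.6389,.1154),.05,.0345),'hold_bore':((.6389,.1154),.05,.0285),'hold_disc':((.6411,.1165),.01,.055),'mat':((.586,-.162),.004,.05),'cone':((.485,-.0155),.097,.0125)}
for k,(p,z,r) in T.items():
  d=np.arange(-.005,.0051,.001); S={n:np.array([[s(n,(p[0]+a,p[1]+b,z),r) for b in d] for a in d]) for n in G}; S['both']=S['top']+S['scene']
  out=[]
  for n,v in S.items():
    w=np.clip(v-np.quantile(v,.9),0,None); w/=w.sum(); out.append((n,round(p[0]+(w.sum(1)*d).sum(),4),round(p[1]+(w.sum(0)*d).sum(),4)))
  print(k,out)
E
```

```text
w [('top', np.float64(0.4866), np.float64(-0.0136)), ('scene', np.float64(0.4845), np.float64(-0.0088)), ('both', np.float64(0.4867), np.float64(-0.0145))]
y [('top', np.float64(0.4798), np.float64(0.3027)), ('scene', np.float64(0.4779), np.float64(0.3064)), ('both', np.float64(0.4788), np.float64(0.3054))]
g [('top', np.float64(0.4639), np.float64(0.1568)), ('scene', np.float64(0.4635), np.float64(0.1625)), ('both', np.float64(0.4641), np.float64(0.1607))]
hold_rim [('top', np.float64(0.6436), np.float64(0.1174)), ('scene', np.float64(0.6405), np.float64(0.1192)), ('both', np.float64(0.6418), np.float64(0.119))]
hold_bore [('top', np.float64(0.638), np.float64(0.1169)), ('scene', np.float64(0.6429), np.float64(0.1114)), ('both', np.float64(0.6382), np.float64(0.1119))]
hold_disc [('top', np.float64(0.6414), np.float64(0.1161)), ('scene', np.float64(0.6396), np.float64(0.12)), ('both', np.float64(0.641), np.float64(0.1174))]
mat [('top', np.float64(0.5865), np.float64(-0.1625)), ('scene', np.float64(0.5846), np.float64(-0.1598)), ('both', np.float64(0.5861), np.float64(-0.1618))]
cone [('top', np.float64(0.4837), np.float64(-0.014)), ('scene', np.float64(0.4837), np.float64(-0.0125)), ('both', np.float64(0.4839), np.float64(-0.0136))]
```

Call:
jog_arm(
  motion=[
    {"az": -6.8},
    {"az": -6.8},
    {"x": -3.3, "y": -3},
    {"x": -3.3, "y": -3},
    {"x": -3.3, "y": -3},
  ],
  claw=1,
)

```text
$.motion[0]: bad value
```

Call:
jog_arm(
  motion=[
    {"x": -3.3, "y": -3},
    {"x": -3.3, "y": -3},
    {"x": -3.3, "y": -3},
    {"x": -1.2, "y": -4},
    {"x": -1.2, "y": -4},
  ],
)

```text
$.motion[0]: bad value
```

All six keys are needed in each row.

Call:
jog_arm(
  motion=[
    {"x": 0, "y": 0, "z": 0, "ax": 0, "ay": 0, "az": -6.8},
    {"x": 0, "y": 0, "z": 0, "ax": 0, "ay": 0, "az": -6.8},
    {"x": -3.3, "y": -3, "z": 0, "ax": 0, "ay": 0, "az": 0},
    {"x": -3.3, "y": -3, "z": 0, "ax": 0, "ay": 0, "az": 0},
    {"x": -3.3, "y": -3, "z": 0, "ax": 0, "ay": 0, "az": 0},
  ],
  claw=1,
)

```text
time_s: 0.6
tool_pos: [0.2529, 0.5403, 0.2219]
tool_rot: [-179.9, -0.0, -180.0]
force: [1.0, 0.3, -0.4]
grip_width: 0.0869
grasp_force: 0.0
```

Call:
jog_arm(
  motion=[
    {"x": -3.3, "y": -3, "z": 0, "ax": 0, "ay": 0, "az": 0},
    {"x": -3.3, "y": -3, "z": 0, "ax": 0, "ay": 0, "az": 0},
    {"x": -3.3, "y": -3, "z": 0, "ax": 0, "ay": 0, "az": 0},
    {"x": -1.2, "y": -4, "z": 0, "ax": 0, "ay": 0, "az": 0},
    {"x": -1.2, "y": -4, "z": 0, "ax": 0, "ay": 0, "az": 0},
  ],
)

```text
time_s: 1.1
tool_pos: [0.3758, 0.3696, 0.2219]
tool_rot: [-180.0, -0.0, 179.9]
force: [1.0, -1.0, 0.2]
grip_width: 0.087
grasp_force: 0.0
```

Call:
jog_arm(
  motion=[
    {"x": -1.2, "y": -4, "z": 0, "ax": 0, "ay": 0, "az": 0},
    {"x": -1.2, "y": -4, "z": 0, "ax": 0, "ay": 0, "az": 0},
    {"x": -1.2, "y": -4, "z": 0, "ax": 0, "ay": 0, "az": 0},
    {"x": -1.2, "y": -4, "z": 0, "ax": 0, "ay": 0, "az": 0},
    {"x": -1.2, "y": -4, "z": 0, "ax": 0, "ay": 0, "az": 0},
  ],
)

```text
time_s: 1.6
tool_pos: [0.4349, 0.1698, 0.2223]
tool_rot: [180.0, -0.0, 180.0]
force: [0.9, -0.0, 0.7]
grip_width: 0.0872
grasp_force: 0.0
```

Call:
jog_arm(
  motion=[
    {"x": -1.2, "y": -4, "z": 0, "ax": 0, "ay": 0, "az": 0},
    {"x": -1.2, "y": -4, "z": 0, "ax": 0, "ay": 0, "az": 0},
    {"x": -1.2, "y": -4, "z": 0, "ax": 0, "ay": 0, "az": 0},
    {"x": -1.2, "y": -4, "z": 0, "ax": 0, "ay": 0, "az": 0},
    {"x": 0, "y": 0, "z": 0, "ax": 0, "ay": 0, "az": 0},
  ],
)

```text
time_s: 2.1
tool_pos: [0.4836, 0.0048, 0.2226]
tool_rot: [-179.9, 0.0, 179.4]
force: [-0.1, -0.9, 0.4]
grip_width: 0.0871
grasp_force: 0.0
```

Call:
jog_arm(
  motion=[
    {"x": -0.1, "y": -1.9, "z": 0, "ax": 0, "ay": 0, "az": 0},
    {"x": 0, "y": 0, "z": 3.5, "ax": 0, "ay": 0, "az": 0},
    {"x": 0, "y": 0, "z": 4, "ax": 0, "ay": 0, "az": 0},
    {"x": 0, "y": 0, "z": 4, "ax": 0, "ay": 0, "az": 0},
    {"x": 0, "y": 0, "z": 2, "ax": 0, "ay": 0, "az": 0},
  ],
)

```text
time_s: 2.6
tool_pos: [0.4811, -0.0069, 0.084]
tool_rot: [-180.0, -0.3, -180.0]
force: [-0.1, -0.3, -0.0]
grip_width: 0.0869
grasp_force: 0.0
```

Call:
jog_arm(
  motion=[
    {"x": 0, "y": 0, "z": 1.5, "ax": 0, "ay": 0, "az": 0},
    {"x": 0, "y": 0, "z": 0.5, "ax": 0, "ay": 0, "az": 0},
    {"x": 0, "y": 0, "z": 0, "ax": 0, "ay": 0, "az": 0},
    {"x": 0, "y": 0, "z": 0, "ax": 0, "ay": 0, "az": 0},
    {"x": 0, "y": 0, "z": 0, "ax": 0, "ay": 0, "az": 0},
  ],
)

```text
time_s: 3.1
tool_pos: [0.4847, -0.0072, 0.0686]
tool_rot: [180.0, 0.1, 180.0]
force: [-0.4, 0.3, -0.6]
grip_width: 0.0873
grasp_force: 0.0
```

Call:
jog_arm(
  motion=[
    {"x": 0, "y": 0, "z": 0, "ax": 0, "ay": 0, "az": 0},
    {"x": 0, "y": 0, "z": 0, "ax": 0, "ay": 0, "az": 0},
    {"x": 0, "y": 0, "z": 0, "ax": 0, "ay": 0, "az": 0},
    {"x": 0, "y": 0, "z": 0, "ax": 0, "ay": 0, "az": 0},
    {"x": 0, "y": 0, "z": 0, "ax": 0, "ay": 0, "az": 0},
  ],
  claw=-1,
  squeeze=12,
)

```text
time_s: 3.6
tool_pos: [0.4839, -0.0074, 0.0676]
tool_rot: [180.0, 0.0, 180.0]
force: [0.5, 0.1, -0.3]
grip_width: 0.0552
grasp_force: 0.0
```

Call:
jog_arm(
  motion=[
    {"x": 0, "y": 0, "z": 0, "ax": 0, "ay": 0, "az": 0},
    {"x": 0, "y": 0, "z": 0, "ax": 0, "ay": 0, "az": 0},
    {"x": 0, "y": 0, "z": 0, "ax": 0, "ay": 0, "az": 0},
    {"x": 0, "y": 0, "z": 0, "ax": 0, "ay": 0, "az": 0},
    {"x": 0, "y": 0, "z": 0, "ax": 0, "ay": 0, "az": 0},
  ],
)

```text
time_s: 4.1
tool_pos: [0.4839, -0.0075, 0.0676]
tool_rot: [-180.0, 0.0, 180.0]
force: [0.8, 0.7, 0.3]
grip_width: 0.0326
grasp_force: 11.9
```

Call:
jog_arm(
  motion=[
    {"x": 0, "y": 0, "z": -0.5, "ax": 0, "ay": 0, "az": 0},
    {"x": 0, "y": 0, "z": -1, "ax": 0, "ay": 0, "az": 0},
    {"x": 0, "y": 0, "z": -1.5, "ax": 0, "ay": 0, "az": 0},
    {"x": 0, "y": 0, "z": -2, "ax": 0, "ay": 0, "az": 0},
    {"x": 0, "y": 0, "z": -2, "ax": 0, "ay": 0, "az": 0},
  ],
)

```text
time_s: 4.6
tool_pos: [0.4839, -0.0074, 0.139]
tool_rot: [180.0, 0.0, 180.0]
force: [-0.2, -0.0, -0.1]
grip_width: 0.0325
grasp_force: 11.9
```

Call:
jog_arm(
  motion=[
    {"x": 0, "y": 0, "z": -2, "ax": 0, "ay": 0, "az": 0},
    {"x": 0, "y": 0, "z": -1, "ax": 0, "ay": 0, "az": 0},
    {"x": 0, "y": 0, "z": 0, "ax": 0, "ay": 0, "az": 0},
    {"x": 0, "y": 0, "z": 0, "ax": 0, "ay": 0, "az": 0},
    {"x": 0, "y": 0, "z": 0, "ax": 0, "ay": 0, "az": 0},
  ],
)

```text
time_s: 5.1
tool_pos: [0.4831, -0.0074, 0.1665]
tool_rot: [-180.0, -0.1, 180.0]
force: [0.8, -0.1, -0.3]
grip_width: 0.0328
grasp_force: 11.9
```

```bash
python3 - <<'E'
from h import *
im=env.read_camera('scene')[:,:,::-1]; cv2.imwrite('pics/s1.png',im)
cv2.imwrite('pics/s1c.png',cv2.resize(im[100:270,290:430],None,fx=3.5,fy=3.5,interpolation=cv2.INTER_CUBIC))
E
```

```text
(no output)
```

View pics/s1c.png

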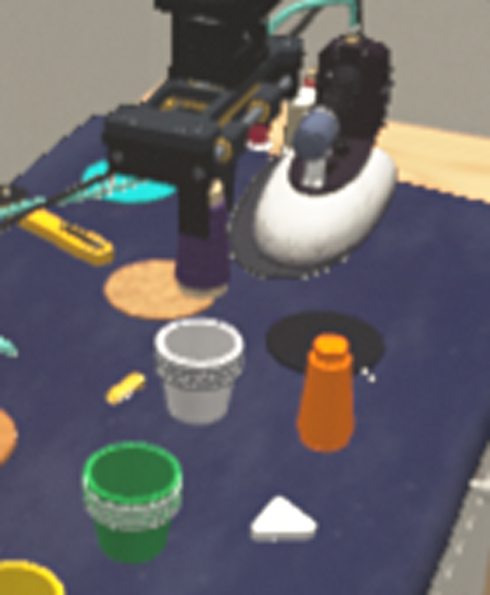

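The purple cone hangs upright in the gripper, its base at crop (200,285). The white cup stands empty at crop (200,370). Now I'll take the cone to the mat.

Call:
jog_arm(
  motion=[
    {"x": -2, "y": -3, "z": 0, "ax": 0, "ay": 0, "az": 0},
    {"x": -2.1, "y": -3.1, "z": 0, "ax": 0, "ay": 0, "az": 0},
    {"x": -2.1, "y": -3.1, "z": 0, "ax": 0, "ay": 0, "az": 0},
    {"x": -2.1, "y": -3.1, "z": 0, "ax": 0, "ay": 0, "az": 0},
    {"x": -2, "y": -3.1, "z": 0, "ax": 0, "ay": 0, "az": 0},
  ],
)

```text
time_s: 5.65
tool_pos: [0.5873, -0.1624, 0.1665]
tool_rot: [-180.0, -0.1, -180.0]
force: [0.6, 0.4, -0.5]
grip_width: 0.0327
grasp_force: 11.9
```

Call:
jog_arm(
  motion=[
    {"x": 0, "y": 0, "z": 2, "ax": 0, "ay": 0, "az": 0},
    {"x": 0, "y": 0, "z": 3, "ax": 0, "ay": 0, "az": 0},
    {"x": 0, "y": 0, "z": 2.5, "ax": 0, "ay": 0, "az": 0},
    {"x": 0, "y": 0, "z": 1.2, "ax": 0, "ay": 0, "az": 0},
    {"x": 0, "y": 0, "z": 0.5, "ax": 0, "ay": 0, "az": 0},
  ],
)

```text
time_s: 6.15
tool_pos: [0.5857, -0.1611, 0.0737]
tool_rot: [180.0, -0.2, 180.0]
force: [-0.4, 0.5, -0.1]
grip_width: 0.0326
grasp_force: 11.9
```

Call:
jog_arm(
  motion=[
    {"x": 0, "y": 0, "z": 0, "ax": 0, "ay": 0, "az": 0},
    {"x": 0, "y": 0, "z": 0, "ax": 0, "ay": 0, "az": 0},
    {"x": 0, "y": 0, "z": 0, "ax": 0, "ay": 0, "az": 0},
    {"x": 0, "y": 0, "z": 0, "ax": 0, "ay": 0, "az": 0},
    {"x": 0, "y": 0, "z": 0, "ax": 0, "ay": 0, "az": 0},
  ],
)

```text
time_s: 6.65
tool_pos: [0.5872, -0.1615, 0.0762]
tool_rot: [180.0, 0.1, 180.0]
force: [-0.2, -0.9, -0.5]
grip_width: 0.0327
grasp_force: 11.9
```

Call:
jog_arm(
  motion=[
    {"x": 0, "y": 0, "z": 0.6, "ax": 0, "ay": 0, "az": 0},
    {"x": 0, "y": 0, "z": 0.4, "ax": 0, "ay": 0, "az": 0},
    {"x": 0, "y": 0, "z": 0.3, "ax": 0, "ay": 0, "az": 0},
    {"x": 0, "y": 0, "z": 0, "ax": 0, "ay": 0, "az": 0},
    {"x": 0, "y": 0, "z": 0, "ax": 0, "ay": 0, "az": 0},
  ],
)

```text
time_s: 7.15
tool_pos: [0.5867, -0.1615, 0.0623]
tool_rot: [180.0, -0.0, 180.0]
force: [-0.0, 0.2, -1.5]
grip_width: 0.0322
grasp_force: 11.9
```

Call:
jog_arm(
  motion=[
    {"x": 0, "y": 0, "z": 0.1, "ax": 0, "ay": 0, "az": 0},
    {"x": 0, "y": 0, "z": 0.1, "ax": 0, "ay": 0, "az": 0},
    {"x": 0, "y": 0, "z": 0.1, "ax": 0, "ay": 0, "az": 0},
    {"x": 0, "y": 0, "z": 0, "ax": 0, "ay": 0, "az": 0},
    {"x": 0, "y": 0, "z": 0, "ax": 0, "ay": 0, "az": 0},
  ],
)

```text
time_s: 7.65
tool_pos: [0.5869, -0.1615, 0.0596]
tool_rot: [180.0, 0.0, 180.0]
force: [0.4, 0.1, 0.5]
grip_width: 0.0327
grasp_force: 11.9
```

Call:
jog_arm(
  motion=[
    {"x": 0, "y": 0, "z": 0.1, "ax": 0, "ay": 0, "az": 0},
    {"x": 0, "y": 0, "z": 0, "ax": 0, "ay": 0, "az": 0},
    {"x": 0, "y": 0, "z": 0, "ax": 0, "ay": 0, "az": 0},
    {"x": 0, "y": 0, "z": 0, "ax": 0, "ay": 0, "az": 0},
    {"x": 0, "y": 0, "z": 0, "ax": 0, "ay": 0, "az": 0},
  ],
)

```text
time_s: 8.15
tool_pos: [0.5874, -0.1617, 0.0594]
tool_rot: [-180.0, 0.1, 180.0]
force: [-0.9, 1.1, 5.3]
grip_width: 0.0326
grasp_force: 12.2
```

Call:
jog_arm(
  motion=[
    {"x": 0, "y": 0, "z": 0, "ax": 0, "ay": 0, "az": 0},
    {"x": 0, "y": 0, "z": 0, "ax": 0, "ay": 0, "az": 0},
    {"x": 0, "y": 0, "z": 0, "ax": 0, "ay": 0, "az": 0},
    {"x": 0, "y": 0, "z": 0, "ax": 0, "ay": 0, "az": 0},
    {"x": 0, "y": 0, "z": 0, "ax": 0, "ay": 0, "az": 0},
  ],
  claw=1,
)

```text
time_s: 8.65
tool_pos: [0.5866, -0.1613, 0.0583]
tool_rot: [180.0, -0.0, 180.0]
force: [-0.3, -0.6, -0.1]
grip_width: 0.0646
grasp_force: 0.0
```

Call:
jog_arm(
  motion=[
    {"x": 0, "y": 0, "z": -1, "ax": 0, "ay": 0, "az": 0},
    {"x": 0, "y": 0, "z": -2, "ax": 0, "ay": 0, "az": 0},
    {"x": 0, "y": 0, "z": -4, "ax": 0, "ay": 0, "az": 0},
    {"x": 0, "y": 0, "z": -4, "ax": 0, "ay": 0, "az": 0},
    {"x": 0, "y": 0, "z": 0, "ax": 0, "ay": 0, "az": 0},
  ],
)

```text
time_s: 9.15
tool_pos: [0.5905, -0.1631, 0.1756]
tool_rot: [-179.9, 0.6, 180.0]
force: [0.8, 0.2, -0.1]
grip_width: 0.0867
grasp_force: 0.0
```

```bash
cat > fit.py <<'E'
from h import *
from scipy.ndimage import map_coordinates as mc
def fit(imgs,p,z,r,w=.006):
    G={n:cv2.GaussianBlur(i.astype(float),(0,0),.7) for n,i in imgs.items()}
    f=lambda n,q:np.stack([mc(G[n][:,:,k],[q[:,1],q[:,0]],order=1) for k in range(3)])
    s=lambda n,P:np.abs(f(n,w2p(n,circ(P,r+.003,90)))-f(n,w2p(n,circ(P,r-.003,90)))).sum(0).clip(0,200).mean()
    d=np.arange(-w,w+1e-4,.001)
    for n in G:
        v=np.array([[s(n,(p[0]+a,p[1]+b,z)) for b in d] for a in d]); q=np.clip(v-np.quantile(v,.93),0,None); q/=q.sum()
        print('  ',n,round(p[0]+(q.sum(1)*d).sum(),4),round(p[1]+(q.sum(0)*d).sum(),4),round(v.max()))
def shot(tag,names=('top','scene')):
    o={}
    for n in names:
        o[n]=env.read_camera(n); cv2.imwrite(f'pics/{tag}_{n}.png',o[n][:,:,::-1])
    return o
E
python3 - <<'E'
from fit import *
I=shot('a')
for k,p,z,r in(('w',(.486,-.011),.062,.0333),('w bore',(.486,-.011),.062,.0285),('mat',(.586,-.161),.004,.05)): print(k); fit(I,p,z,r,.01 if k[0]=='w' else .005)
E
```

```text
w
   top 0.4874 -0.0111 200
   scene 0.4854 -0.0071 169
w bore
   top 0.4807 -0.002 147
   scene 0.486 -0.0136 127
mat
   top 0.5858 -0.1614 42
   scene 0.585 -0.1598 125
```

Call:
jog_arm(
  motion=[
    {"x": 2, "y": 3, "z": 0, "ax": 0, "ay": 0, "az": 0},
    {"x": 2, "y": 3.1, "z": 0, "ax": 0, "ay": 0, "az": 0},
    {"x": 2, "y": 3.1, "z": 0, "ax": 0, "ay": 0, "az": 0},
    {"x": 2, "y": 3, "z": 0, "ax": 0, "ay": 0, "az": 0},
    {"x": 2, "y": 3, "z": 0, "ax": 0, "ay": 0, "az": 0},
  ],
)

```text
time_s: 9.75
tool_pos: [0.4849, -0.0082, 0.1672]
tool_rot: [-180.0, -0.1, 180.0]
force: [-0.4, 0.7, 0.3]
grip_width: 0.0868
grasp_force: 0.0
```

Call:
jog_arm(
  motion=[
    {"x": 0, "y": 0, "z": 0, "ax": 0, "ay": 0, "az": 0},
    {"x": 0, "y": 0, "z": 2, "ax": 0, "ay": 0, "az": 0},
    {"x": 0, "y": 0, "z": 3, "ax": 0, "ay": 0, "az": 0},
    {"x": 0, "y": 0, "z": 3, "ax": 0, "ay": 0, "az": 0},
    {"x": 0, "y": 0, "z": 1, "ax": 0, "ay": 0, "az": 0},
  ],
)

```text
time_s: 10.25
tool_pos: [0.484, -0.0102, 0.0751]
tool_rot: [-179.9, -0.4, 179.9]
force: [0.0, -0.3, -0.3]
grip_width: 0.0874
grasp_force: 0.0
```

Call:
jog_arm(
  motion=[
    {"x": 0, "y": 0, "z": 0, "ax": 0, "ay": 0, "az": 0},
    {"x": 0, "y": 0, "z": 0, "ax": 0, "ay": 0, "az": 0},
    {"x": 0, "y": 0, "z": 0, "ax": 0, "ay": 0, "az": 0},
    {"x": 0, "y": 0, "z": 0, "ax": 0, "ay": 0, "az": 0},
    {"x": 0, "y": 0, "z": 0, "ax": 0, "ay": 0, "az": 0},
  ],
)

```text
time_s: 10.75
tool_pos: [0.4875, -0.0093, 0.0794]
tool_rot: [180.0, 0.1, 180.0]
force: [0.5, -0.2, -0.4]
grip_width: 0.087
grasp_force: 0.0
```

Call:
jog_arm(
  motion=[
    {"x": 0, "y": 0, "z": 1, "ax": 0, "ay": 0, "az": 0},
    {"x": 0, "y": 0, "z": 1.4, "ax": 0, "ay": 0, "az": 0},
    {"x": 0, "y": 0, "z": 1.0, "ax": 0, "ay": 0, "az": 0},
    {"x": 0, "y": 0, "z": 0.4, "ax": 0, "ay": 0, "az": 0},
    {"x": 0, "y": 0, "z": 0, "ax": 0, "ay": 0, "az": 0},
  ],
)

```text
time_s: 11.25
tool_pos: [0.486, -0.0096, 0.0394]
tool_rot: [-180.0, -0.1, 180.0]
force: [0.1, 0.5, 0.2]
grip_width: 0.0866
grasp_force: 0.0
```

Call:
jog_arm(
  motion=[
    {"x": 0, "y": 0, "z": 0, "ax": 0, "ay": 0, "az": 0},
    {"x": 0, "y": 0, "z": 0, "ax": 0, "ay": 0, "az": 0},
    {"x": 0, "y": 0, "z": 0, "ax": 0, "ay": 0, "az": 0},
    {"x": 0, "y": 0, "z": 0, "ax": 0, "ay": 0, "az": 0},
    {"x": 0, "y": 0, "z": 0, "ax": 0, "ay": 0, "az": 0},
  ],
  claw=-1,
  squeeze=10,
)

```text
time_s: 11.75
tool_pos: [0.4872, -0.0094, 0.0409]
tool_rot: [180.0, 0.0, 180.0]
force: [-0.5, 0.3, 1.6]
grip_width: 0.0662
grasp_force: 10.0
```

```bash
python3 - <<'E'
from fit import *
I=shot('b',('scene',)); o=env.get_obs(); print(o['tool_pos'],o['grip_width'],o['grasp_force'])
fit(I,(.4865,-.009),.062,.0333,.008)
E
```

```text
[ 0.48724084 -0.00933928  0.04092554] 0.06616596745324971 10.000242246405833
   scene 0.482 -0.0077 110
```

White is gripped: the width reads 66 mm and matches the band. Next I'll lift it and carry it over the holder.

Call:
jog_arm(
  motion=[
    {"x": 0, "y": 0, "z": -1, "ax": 0, "ay": 0, "az": 0},
    {"x": 0, "y": 0, "z": -2, "ax": 0, "ay": 0, "az": 0},
    {"x": 0, "y": 0, "z": -3, "ax": 0, "ay": 0, "az": 0},
    {"x": 0, "y": 0, "z": -2, "ax": 0, "ay": 0, "az": 0},
    {"x": 0, "y": 0, "z": 0, "ax": 0, "ay": 0, "az": 0},
  ],
)

```text
time_s: 12.3
tool_pos: [0.4892, -0.0093, 0.1239]
tool_rot: [179.9, 0.3, 180.0]
force: [0.6, 0.5, -0.9]
grip_width: 0.0659
grasp_force: 10.0
```

Call:
jog_arm(
  motion=[
    {"x": -2, "y": 1.7, "z": 0, "ax": 0, "ay": 0, "az": 0},
    {"x": -3.5, "y": 2.9, "z": 0, "ax": 0, "ay": 0, "az": 0},
    {"x": -4, "y": 3.3, "z": 0, "ax": 0, "ay": 0, "az": 0},
    {"x": -3.5, "y": 2.9, "z": 0, "ax": 0, "ay": 0, "az": 0},
    {"x": -2.4, "y": 1.9, "z": 0, "ax": 0, "ay": 0, "az": 0},
  ],
)

```text
time_s: 12.8
tool_pos: [0.6406, 0.1196, 0.119]
tool_rot: [180.0, -0.1, -179.9]
force: [-0.4, -0.5, -1.2]
grip_width: 0.0659
grasp_force: 10.0
```

Call:
jog_arm(
  motion=[
    {"x": 0, "y": 0, "z": 0, "ax": 0, "ay": 0, "az": 0},
    {"x": 0, "y": 0, "z": 0, "ax": 0, "ay": 0, "az": 0},
    {"x": 0, "y": 0, "z": 0, "ax": 0, "ay": 0, "az": 0},
    {"x": 0, "y": 0, "z": 0, "ax": 0, "ay": 0, "az": 0},
    {"x": 0, "y": 0, "z": 0, "ax": 0, "ay": 0, "az": 0},
  ],
)

```text
time_s: 13.3
tool_pos: [0.639, 0.1154, 0.121]
tool_rot: [180.0, 0.0, 179.9]
force: [-0.4, -0.2, -1.5]
grip_width: 0.0662
grasp_force: 10.0
```

Call:
jog_arm(
  motion=[
    {"x": -0.3, "y": 0.25, "z": 0, "ax": 0, "ay": 0, "az": 0},
    {"x": 0, "y": 0, "z": 1.5, "ax": 0, "ay": 0, "az": 0},
    {"x": 0, "y": 0, "z": 1.5, "ax": 0, "ay": 0, "az": 0},
    {"x": 0, "y": 0, "z": 0.5, "ax": 0, "ay": 0, "az": 0},
    {"x": 0, "y": 0, "z": 0, "ax": 0, "ay": 0, "az": 0},
  ],
)

```text
time_s: 13.8
tool_pos: [0.6411, 0.1186, 0.0833]
tool_rot: [-179.9, -0.2, 180.0]
force: [-0.2, -0.5, 0.4]
grip_width: 0.0657
grasp_force: 10.0
```

Call:
jog_arm(
  motion=[
    {"x": 0, "y": 0, "z": 0.4, "ax": 0, "ay": 0, "az": 0},
    {"x": 0, "y": 0, "z": 0.4, "ax": 0, "ay": 0, "az": 0},
    {"x": 0, "y": 0, "z": 0.2, "ax": 0, "ay": 0, "az": 0},
    {"x": 0, "y": 0, "z": 0, "ax": 0, "ay": 0, "az": 0},
    {"x": 0, "y": 0, "z": 0, "ax": 0, "ay": 0, "az": 0},
  ],
)

```text
time_s: 14.3
tool_pos: [0.6426, 0.1189, 0.0758]
tool_rot: [180.0, 0.0, 180.0]
force: [0.8, 0.0, -1.3]
grip_width: 0.0663
grasp_force: 10.0
```

Call:
jog_arm(
  motion=[
    {"x": 0, "y": -0.05, "z": 0.2, "ax": 0, "ay": 0, "az": 0},
    {"x": 0, "y": 0, "z": 0.2, "ax": 0, "ay": 0, "az": 0},
    {"x": 0, "y": 0, "z": 0.1, "ax": 0, "ay": 0, "az": 0},
    {"x": 0, "y": 0, "z": 0, "ax": 0, "ay": 0, "az": 0},
    {"x": 0, "y": 0, "z": 0, "ax": 0, "ay": 0, "az": 0},
  ],
)

```text
time_s: 14.8
tool_pos: [0.6425, 0.1183, 0.0706]
tool_rot: [180.0, 0.0, 180.0]
force: [0.2, -0.2, -1.3]
grip_width: 0.0663
grasp_force: 10.0
```

Call:
jog_arm(
  motion=[
    {"x": 0, "y": 0, "z": 0.2, "ax": 0, "ay": 0, "az": 0},
    {"x": 0, "y": 0, "z": 0.1, "ax": 0, "ay": 0, "az": 0},
    {"x": 0, "y": 0, "z": 0, "ax": 0, "ay": 0, "az": 0},
    {"x": 0, "y": 0, "z": 0, "ax": 0, "ay": 0, "az": 0},
    {"x": 0, "y": 0, "z": 0, "ax": 0, "ay": 0, "az": 0},
  ],
)

```text
time_s: 15.3
tool_pos: [0.6425, 0.1184, 0.0676]
tool_rot: [180.0, 0.0, 180.0]
force: [0.0, -0.1, -1.1]
grip_width: 0.066
grasp_force: 10.0
```

No contact yet, which means the cup is within about 1.5 mm of centre.

Call:
jog_arm(
  motion=[
    {"x": 0, "y": 0, "z": 0.1, "ax": 0, "ay": 0, "az": 0},
    {"x": 0, "y": 0, "z": 0.1, "ax": 0, "ay": 0, "az": 0},
    {"x": 0, "y": 0, "z": 0, "ax": 0, "ay": 0, "az": 0},
    {"x": 0, "y": 0, "z": 0, "ax": 0, "ay": 0, "az": 0},
    {"x": 0, "y": 0, "z": 0, "ax": 0, "ay": 0, "az": 0},
  ],
)

```text
time_s: 15.8
tool_pos: [0.6425, 0.1184, 0.0656]
tool_rot: [180.0, 0.0, 180.0]
force: [-0.1, 0.2, -0.2]
grip_width: 0.0661
grasp_force: 10.0
```

Call:
jog_arm(
  motion=[
    {"x": 0, "y": 0, "z": 0.1, "ax": 0, "ay": 0, "az": 0},
    {"x": 0, "y": 0, "z": 0.1, "ax": 0, "ay": 0, "az": 0},
    {"x": 0, "y": 0, "z": 0, "ax": 0, "ay": 0, "az": 0},
    {"x": 0, "y": 0, "z": 0, "ax": 0, "ay": 0, "az": 0},
    {"x": 0, "y": 0, "z": 0, "ax": 0, "ay": 0, "az": 0},
  ],
)

```text
time_s: 16.3
tool_pos: [0.6425, 0.1184, 0.0636]
tool_rot: [180.0, 0.0, 180.0]
force: [-0.2, -0.1, -0.8]
grip_width: 0.066
grasp_force: 10.0
```

Call:
jog_arm(
  motion=[
    {"x": 0, "y": 0, "z": 0.1, "ax": 0, "ay": 0, "az": 0},
    {"x": 0, "y": 0, "z": 0.1, "ax": 0, "ay": 0, "az": 0},
    {"x": 0, "y": 0, "z": 0, "ax": 0, "ay": 0, "az": 0},
    {"x": 0, "y": 0, "z": 0, "ax": 0, "ay": 0, "az": 0},
    {"x": 0, "y": 0, "z": 0, "ax": 0, "ay": 0, "az": 0},
  ],
)

```text
time_s: 16.8
tool_pos: [0.6425, 0.1183, 0.0616]
tool_rot: [180.0, -0.0, 180.0]
force: [0.6, 0.3, 0.1]
grip_width: 0.0662
grasp_force: 10.0
```

Call:
jog_arm(
  motion=[
    {"x": 0, "y": 0, "z": 0.1, "ax": 0, "ay": 0, "az": 0},
    {"x": 0, "y": 0, "z": 0, "ax": 0, "ay": 0, "az": 0},
    {"x": 0, "y": 0, "z": 0, "ax": 0, "ay": 0, "az": 0},
    {"x": 0, "y": 0, "z": 0, "ax": 0, "ay": 0, "az": 0},
    {"x": 0, "y": 0, "z": 0, "ax": 0, "ay": 0, "az": 0},
  ],
)

```text
time_s: 17.3
tool_pos: [0.6424, 0.1184, 0.0606]
tool_rot: [180.0, -0.0, 180.0]
force: [0.0, 0.3, -1.0]
grip_width: 0.0657
grasp_force: 10.0
```

Call:
jog_arm(
  motion=[
    {"x": 0, "y": 0, "z": 0.1, "ax": 0, "ay": 0, "az": 0},
    {"x": 0, "y": 0, "z": 0, "ax": 0, "ay": 0, "az": 0},
    {"x": 0, "y": 0, "z": 0, "ax": 0, "ay": 0, "az": 0},
    {"x": 0, "y": 0, "z": 0, "ax": 0, "ay": 0, "az": 0},
    {"x": 0, "y": 0, "z": 0, "ax": 0, "ay": 0, "az": 0},
  ],
)

```text
time_s: 17.8
tool_pos: [0.6424, 0.1184, 0.0595]
tool_rot: [180.0, -0.0, 180.0]
force: [-0.8, 0.2, -0.9]
grip_width: 0.0658
grasp_force: 10.0
```

Call:
jog_arm(
  motion=[
    {"x": 0, "y": 0, "z": 0.1, "ax": 0, "ay": 0, "az": 0},
    {"x": 0, "y": 0, "z": 0, "ax": 0, "ay": 0, "az": 0},
    {"x": 0, "y": 0, "z": 0, "ax": 0, "ay": 0, "az": 0},
    {"x": 0, "y": 0, "z": 0, "ax": 0, "ay": 0, "az": 0},
    {"x": 0, "y": 0, "z": 0, "ax": 0, "ay": 0, "az": 0},
  ],
)

```text
time_s: 18.3
tool_pos: [0.6424, 0.1184, 0.0586]
tool_rot: [180.0, -0.0, 180.0]
force: [-1.7, 0.0, 0.3]
grip_width: 0.0658
grasp_force: 10.0
```

Call:
jog_arm(
  motion=[
    {"x": 0.05, "y": 0, "z": 0.05, "ax": 0, "ay": 0, "az": 0},
    {"x": 0, "y": 0, "z": 0, "ax": 0, "ay": 0, "az": 0},
    {"x": 0, "y": 0, "z": 0, "ax": 0, "ay": 0, "az": 0},
    {"x": 0, "y": 0, "z": 0, "ax": 0, "ay": 0, "az": 0},
    {"x": 0, "y": 0, "z": 0, "ax": 0, "ay": 0, "az": 0},
  ],
)

```text
time_s: 18.8
tool_pos: [0.6424, 0.1184, 0.0584]
tool_rot: [180.0, 0.0, 180.0]
force: [-0.6, 0.1, 2.6]
grip_width: 0.0661
grasp_force: 10.0
```

Call:
jog_arm(
  motion=[
    {"x": 0, "y": 0, "z": 0.05, "ax": 0, "ay": 0, "az": 0},
    {"x": 0, "y": 0, "z": 0, "ax": 0, "ay": 0, "az": 0},
    {"x": 0, "y": 0, "z": 0, "ax": 0, "ay": 0, "az": 0},
    {"x": 0, "y": 0, "z": 0, "ax": 0, "ay": 0, "az": 0},
    {"x": 0, "y": 0, "z": 0, "ax": 0, "ay": 0, "az": 0},
  ],
)

```text
time_s: 19.3
tool_pos: [0.6423, 0.1184, 0.0581]
tool_rot: [180.0, 0.0, 180.0]
force: [-1.8, -0.7, 5.2]
grip_width: 0.0659
grasp_force: 10.0
```

Seated at the expected height, with a light 5 N touch. I'll let go and head for the yellow cup.

Call:
jog_arm(
  motion=[
    {"x": 0, "y": 0, "z": 0, "ax": 0, "ay": 0, "az": 0},
    {"x": 0, "y": 0, "z": 0, "ax": 0, "ay": 0, "az": 0},
    {"x": 0, "y": 0, "z": 0, "ax": 0, "ay": 0, "az": 0},
    {"x": 0, "y": 0, "z": 0, "ax": 0, "ay": 0, "az": 0},
    {"x": 0, "y": 0, "z": 0, "ax": 0, "ay": 0, "az": 0},
  ],
  claw=1,
)

```text
time_s: 19.8
tool_pos: [0.6419, 0.1183, 0.0573]
tool_rot: [-180.0, -0.0, 180.0]
force: [0.7, -1.0, -0.5]
grip_width: 0.0864
grasp_force: 0.0
```

Call:
jog_arm(
  motion=[
    {"x": 0, "y": 0, "z": -1, "ax": 0, "ay": 0, "az": 0},
    {"x": 0, "y": 0, "z": -2, "ax": 0, "ay": 0, "az": 0},
    {"x": 0, "y": 0, "z": -4, "ax": 0, "ay": 0, "az": 0},
    {"x": 0, "y": 0, "z": -3, "ax": 0, "ay": 0, "az": 0},
    {"x": 0, "y": 0, "z": -1, "ax": 0, "ay": 0, "az": 0},
  ],
)

```text
time_s: 20.3
tool_pos: [0.6443, 0.1184, 0.1725]
tool_rot: [179.9, 0.4, 180.0]
force: [0.4, -0.3, 0.2]
grip_width: 0.0873
grasp_force: 0.0
```

Call:
jog_arm(
  motion=[
    {"x": 2.5, "y": 2.8, "z": 0, "ax": 0, "ay": 0, "az": 0},
    {"x": 3.5, "y": 4, "z": 0, "ax": 0, "ay": 0, "az": 0},
    {"x": 4, "y": 4.5, "z": 0, "ax": 0, "ay": 0, "az": 0},
    {"x": 3.5, "y": 4, "z": 0, "ax": 0, "ay": 0, "az": 0},
    {"x": 2.8, "y": 3.3, "z": 0, "ax": 0, "ay": 0, "az": 0},
  ],
)

```text
time_s: 20.8
tool_pos: [0.4876, 0.294, 0.1674]
tool_rot: [180.0, -0.0, -179.9]
force: [0.1, 0.4, -0.5]
grip_width: 0.0869
grasp_force: 0.0
```

Call:
jog_arm(
  motion=[
    {"x": 0, "y": 0, "z": 0, "ax": 0, "ay": 0, "az": 0},
    {"x": 0, "y": 0, "z": 2, "ax": 0, "ay": 0, "az": 0},
    {"x": 0, "y": 0, "z": 3, "ax": 0, "ay": 0, "az": 0},
    {"x": 0, "y": 0, "z": 3, "ax": 0, "ay": 0, "az": 0},
    {"x": 0, "y": 0, "z": 1, "ax": 0, "ay": 0, "az": 0},
  ],
)

```text
time_s: 21.3
tool_pos: [0.4881, 0.2902, 0.0743]
tool_rot: [-179.8, -0.2, 180.0]
force: [0.3, 0.5, -0.3]
grip_width: 0.0871
grasp_force: 0.0
```

Call:
jog_arm(
  motion=[
    {"x": 0, "y": 0, "z": 0, "ax": 0, "ay": 0, "az": 0},
    {"x": 0, "y": 0, "z": 0, "ax": 0, "ay": 0, "az": 0},
    {"x": 0, "y": 0, "z": 0, "ax": 0, "ay": 0, "az": 0},
    {"x": 0, "y": 0, "z": 0, "ax": 0, "ay": 0, "az": 0},
    {"x": 0, "y": 0, "z": 0, "ax": 0, "ay": 0, "az": 0},
  ],
)

```text
time_s: 21.8
tool_pos: [0.4905, 0.2924, 0.0786]
tool_rot: [179.9, 0.1, 180.0]
force: [-0.5, 0.8, 0.5]
grip_width: 0.0869
grasp_force: 0.0
```

```bash
python3 - <<'E'
from fit import *
I=shot('c')
print('white'); fit(I,(.641,.1184),.079,.0333); print('green'); fit(I,(.464,.160),.062,.0333)
a=I['scene'][100:320,210:400,::-1]; b=I['top'][140:280,190:400,::-1]
a=cv2.resize(a,None,fx=2.2,fy=2.2,interpolation=2); b=cv2.resize(b,None,fx=1.75,fy=1.75,interpolation=2)
c=np.zeros((a.shape[0],a.shape[1]+b.shape[1],3),np.uint8); c[:,:a.shape[1]]=a; c[:b.shape[0],a.shape[1]:]=b; print(c.shape); cv2.imwrite('pics/c.png',c)
E
```

```text
white
   top 0.6422 0.1161 160
   scene 0.6429 0.1219 104
green
   top 0.4639 0.1569 87
   scene 0.4636 0.1626 90
(484, 786, 3)
```

View pics/c.png

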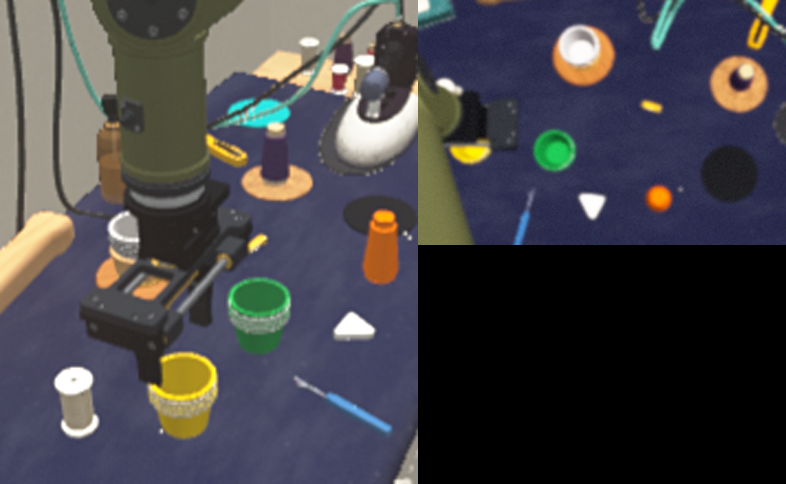

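The cone stands upright on the mat at right-panel (742,80), and the white cup sits in the holder at (580,47). The tool is about 12 mm short of the yellow cup, so I'll correct that while still above the rim.

Call:
jog_arm(
  motion=[
    {"x": 0.6, "y": 0.6, "z": 0, "ax": 0, "ay": 0, "az": 0},
    {"x": 0.55, "y": 0.6, "z": 0, "ax": 0, "ay": 0, "az": 0},
    {"x": 0, "y": 0, "z": 0, "ax": 0, "ay": 0, "az": 0},
    {"x": 0, "y": 0, "z": 0, "ax": 0, "ay": 0, "az": 0},
    {"x": 0, "y": 0, "z": 0, "ax": 0, "ay": 0, "az": 0},
  ],
)

```text
time_s: 22.4
tool_pos: [0.4786, 0.3039, 0.0776]
tool_rot: [-180.0, 0.0, 180.0]
force: [0.2, -1.0, 0.0]
grip_width: 0.0871
grasp_force: 0.0
```

Call:
jog_arm(
  motion=[
    {"x": 0, "y": 0.05, "z": 1, "ax": 0, "ay": 0, "az": 0},
    {"x": 0, "y": 0, "z": 1.4, "ax": 0, "ay": 0, "az": 0},
    {"x": 0, "y": 0, "z": 0.9, "ax": 0, "ay": 0, "az": 0},
    {"x": 0, "y": 0, "z": 0.35, "ax": 0, "ay": 0, "az": 0},
    {"x": 0, "y": 0, "z": 0, "ax": 0, "ay": 0, "az": 0},
  ],
)

```text
time_s: 22.9
tool_pos: [0.4779, 0.304, 0.0399]
tool_rot: [-179.9, -0.1, 180.0]
force: [-0.0, 0.4, 0.0]
grip_width: 0.087
grasp_force: 0.0
```

Call:
jog_arm(
  motion=[
    {"x": 0, "y": 0, "z": 0, "ax": 0, "ay": 0, "az": 0},
    {"x": 0, "y": 0, "z": 0, "ax": 0, "ay": 0, "az": 0},
    {"x": 0, "y": 0, "z": 0, "ax": 0, "ay": 0, "az": 0},
    {"x": 0, "y": 0, "z": 0, "ax": 0, "ay": 0, "az": 0},
    {"x": 0, "y": 0, "z": 0, "ax": 0, "ay": 0, "az": 0},
  ],
  claw=-1,
  squeeze=10,
)

```text
time_s: 23.4
tool_pos: [0.4788, 0.3048, 0.0415]
tool_rot: [180.0, 0.0, 180.0]
force: [1.0, 0.2, 0.9]
grip_width: 0.0664
grasp_force: 10.0
```

Call:
jog_arm(
  motion=[
    {"x": 0, "y": 0, "z": 0, "ax": 0, "ay": 0, "az": 0},
    {"x": 0, "y": 0, "z": -2, "ax": 0, "ay": 0, "az": 0},
    {"x": 0, "y": 0, "z": -3, "ax": 0, "ay": 0, "az": 0},
    {"x": 0, "y": 0, "z": -4, "ax": 0, "ay": 0, "az": 0},
    {"x": 0, "y": 0, "z": -2, "ax": 0, "ay": 0, "az": 0},
  ],
)

```text
time_s: 23.9
tool_pos: [0.4796, 0.3051, 0.1541]
tool_rot: [179.9, 0.2, 180.0]
force: [0.6, 0.7, -1.0]
grip_width: 0.0664
grasp_force: 10.0
```

Call:
jog_arm(
  motion=[
    {"x": -1.5, "y": -1.7, "z": 0, "ax": 0, "ay": 0, "az": 0},
    {"x": -2.5, "y": -2.8, "z": 0, "ax": 0, "ay": 0, "az": 0},
    {"x": -2.5, "y": -2.8, "z": 0, "ax": 0, "ay": 0, "az": 0},
    {"x": -2.5, "y": -2.8, "z": 0, "ax": 0, "ay": 0, "az": 0},
    {"x": -2.5, "y": -2.8, "z": 0, "ax": 0, "ay": 0, "az": 0},
  ],
)

```text
time_s: 24.4
tool_pos: [0.5939, 0.1743, 0.1507]
tool_rot: [-180.0, -0.0, 180.0]
force: [-0.2, 0.5, -0.6]
grip_width: 0.0664
grasp_force: 10.0
```

Call:
jog_arm(
  motion=[
    {"x": -2.5, "y": -2.8, "z": 0, "ax": 0, "ay": 0, "az": 0},
    {"x": -1.5, "y": -2, "z": 0, "ax": 0, "ay": 0, "az": 0},
    {"x": -0.8, "y": -0.9, "z": 0, "ax": 0, "ay": 0, "az": 0},
    {"x": 0, "y": 0, "z": 0, "ax": 0, "ay": 0, "az": 0},
    {"x": 0, "y": 0, "z": 0, "ax": 0, "ay": 0, "az": 0},
  ],
)

```text
time_s: 24.9
tool_pos: [0.6406, 0.1202, 0.1506]
tool_rot: [179.9, -0.1, -179.9]
force: [-0.4, 0.7, -0.5]
grip_width: 0.0659
grasp_force: 10.0
```

Call:
jog_arm(
  motion=[
    {"x": 0, "y": 0, "z": 0, "ax": 0, "ay": 0, "az": 0},
    {"x": 0, "y": 0, "z": 0, "ax": 0, "ay": 0, "az": 0},
    {"x": 0, "y": 0, "z": 0, "ax": 0, "ay": 0, "az": 0},
    {"x": 0, "y": 0, "z": 0, "ax": 0, "ay": 0, "az": 0},
    {"x": 0, "y": 0, "z": 0, "ax": 0, "ay": 0, "az": 0},
  ],
)

```text
time_s: 25.4
tool_pos: [0.6413, 0.1188, 0.1512]
tool_rot: [180.0, 0.0, 180.0]
force: [0.5, -0.5, -1.4]
grip_width: 0.0662
grasp_force: 10.0
```

Call:
jog_arm(
  motion=[
    {"x": -0.1, "y": -0.04, "z": 1, "ax": 0, "ay": 0, "az": 0},
    {"x": 0, "y": 0, "z": 2, "ax": 0, "ay": 0, "az": 0},
    {"x": 0, "y": 0, "z": 1, "ax": 0, "ay": 0, "az": 0},
    {"x": 0, "y": 0, "z": 0.5, "ax": 0, "ay": 0, "az": 0},
    {"x": 0, "y": 0, "z": 0, "ax": 0, "ay": 0, "az": 0},
  ],
)

```text
time_s: 25.9
tool_pos: [0.6419, 0.1179, 0.105]
tool_rot: [-180.0, -0.1, 180.0]
force: [-1.1, -0.1, -1.4]
grip_width: 0.0662
grasp_force: 10.0
```

Call:
jog_arm(
  motion=[
    {"x": 0, "y": 0, "z": 0.3, "ax": 0, "ay": 0, "az": 0},
    {"x": 0, "y": 0, "z": 0.2, "ax": 0, "ay": 0, "az": 0},
    {"x": 0, "y": 0, "z": 0.1, "ax": 0, "ay": 0, "az": 0},
    {"x": 0, "y": 0, "z": 0, "ax": 0, "ay": 0, "az": 0},
    {"x": 0, "y": 0, "z": 0, "ax": 0, "ay": 0, "az": 0},
  ],
)

```text
time_s: 26.4
tool_pos: [0.6426, 0.1181, 0.1003]
tool_rot: [180.0, 0.0, 180.0]
force: [-0.5, -0.4, -0.8]
grip_width: 0.0659
grasp_force: 10.0
```

Call:
jog_arm(
  motion=[
    {"x": 0.03, "y": 0.03, "z": 0.2, "ax": 0, "ay": 0, "az": 0},
    {"x": 0, "y": 0, "z": 0.2, "ax": 0, "ay": 0, "az": 0},
    {"x": 0, "y": 0, "z": 0.1, "ax": 0, "ay": 0, "az": 0},
    {"x": 0, "y": 0, "z": 0, "ax": 0, "ay": 0, "az": 0},
    {"x": 0, "y": 0, "z": 0, "ax": 0, "ay": 0, "az": 0},
  ],
)

```text
time_s: 26.9
tool_pos: [0.6421, 0.1183, 0.095]
tool_rot: [-180.0, -0.0, 180.0]
force: [0.6, -1.3, -0.9]
grip_width: 0.0659
grasp_force: 10.0
```

Call:
jog_arm(
  motion=[
    {"x": 0, "y": 0, "z": 0.1, "ax": 0, "ay": 0, "az": 0},
    {"x": 0, "y": 0, "z": 0.1, "ax": 0, "ay": 0, "az": 0},
    {"x": 0, "y": 0, "z": 0.1, "ax": 0, "ay": 0, "az": 0},
    {"x": 0, "y": 0, "z": 0, "ax": 0, "ay": 0, "az": 0},
    {"x": 0, "y": 0, "z": 0, "ax": 0, "ay": 0, "az": 0},
  ],
)

```text
time_s: 27.4
tool_pos: [0.6421, 0.1184, 0.092]
tool_rot: [180.0, -0.0, 180.0]
force: [0.0, 0.2, -0.8]
grip_width: 0.0661
grasp_force: 10.0
```

Call:
jog_arm(
  motion=[
    {"x": 0, "y": 0, "z": 0.1, "ax": 0, "ay": 0, "az": 0},
    {"x": 0, "y": 0, "z": 0.1, "ax": 0, "ay": 0, "az": 0},
    {"x": 0, "y": 0, "z": 0, "ax": 0, "ay": 0, "az": 0},
    {"x": 0, "y": 0, "z": 0, "ax": 0, "ay": 0, "az": 0},
    {"x": 0, "y": 0, "z": 0, "ax": 0, "ay": 0, "az": 0},
  ],
)

```text
time_s: 27.9
tool_pos: [0.6421, 0.1184, 0.0901]
tool_rot: [180.0, 0.0, 180.0]
force: [-0.4, 0.1, 0.2]
grip_width: 0.0658
grasp_force: 10.0
```

Call:
jog_arm(
  motion=[
    {"x": 0, "y": 0, "z": 0.1, "ax": 0, "ay": 0, "az": 0},
    {"x": 0, "y": 0, "z": 0.1, "ax": 0, "ay": 0, "az": 0},
    {"x": 0, "y": 0, "z": 0, "ax": 0, "ay": 0, "az": 0},
    {"x": 0, "y": 0, "z": 0, "ax": 0, "ay": 0, "az": 0},
    {"x": 0, "y": 0, "z": 0, "ax": 0, "ay": 0, "az": 0},
  ],
)

```text
time_s: 28.4
tool_pos: [0.642, 0.1184, 0.088]
tool_rot: [180.0, -0.0, 180.0]
force: [0.1, -0.5, -0.5]
grip_width: 0.0662
grasp_force: 10.0
```

Call:
jog_arm(
  motion=[
    {"x": 0, "y": 0, "z": 0.1, "ax": 0, "ay": 0, "az": 0},
    {"x": 0, "y": 0, "z": 0, "ax": 0, "ay": 0, "az": 0},
    {"x": 0, "y": 0, "z": 0, "ax": 0, "ay": 0, "az": 0},
    {"x": 0, "y": 0, "z": 0, "ax": 0, "ay": 0, "az": 0},
    {"x": 0, "y": 0, "z": 0, "ax": 0, "ay": 0, "az": 0},
  ],
)

```text
time_s: 28.9
tool_pos: [0.642, 0.1184, 0.0871]
tool_rot: [180.0, -0.0, 180.0]
force: [-2.2, -0.1, 0.9]
grip_width: 0.066
grasp_force: 10.0
```

Call:
jog_arm(
  motion=[
    {"x": 0, "y": 0, "z": 0.05, "ax": 0, "ay": 0, "az": 0},
    {"x": 0, "y": 0, "z": 0, "ax": 0, "ay": 0, "az": 0},
    {"x": 0, "y": 0, "z": 0, "ax": 0, "ay": 0, "az": 0},
    {"x": 0, "y": 0, "z": 0, "ax": 0, "ay": 0, "az": 0},
    {"x": 0, "y": 0, "z": 0, "ax": 0, "ay": 0, "az": 0},
  ],
)

```text
time_s: 29.4
tool_pos: [0.6423, 0.1184, 0.087]
tool_rot: [180.0, 0.0, 180.0]
force: [-3.4, -0.0, 5.3]
grip_width: 0.0662
grasp_force: 10.0
```

Yellow is seated at the expected height with a 5 N touch. I'll let go and head for the green cup.

Call:
jog_arm(
  motion=[
    {"x": 0, "y": 0, "z": 0, "ax": 0, "ay": 0, "az": 0},
    {"x": 0, "y": 0, "z": 0, "ax": 0, "ay": 0, "az": 0},
    {"x": 0, "y": 0, "z": 0, "ax": 0, "ay": 0, "az": 0},
    {"x": 0, "y": 0, "z": 0, "ax": 0, "ay": 0, "az": 0},
    {"x": 0, "y": 0, "z": 0, "ax": 0, "ay": 0, "az": 0},
  ],
  claw=1,
)

```text
time_s: 29.9
tool_pos: [0.6422, 0.1184, 0.0864]
tool_rot: [-180.0, 0.0, 180.0]
force: [0.4, 0.3, -0.6]
grip_width: 0.0862
grasp_force: 0.0
```

Call:
jog_arm(
  motion=[
    {"x": 0, "y": 0, "z": -1, "ax": 0, "ay": 0, "az": 0},
    {"x": 0, "y": 0, "z": -2, "ax": 0, "ay": 0, "az": 0},
    {"x": 0, "y": 0, "z": -3, "ax": 0, "ay": 0, "az": 0},
    {"x": 0, "y": 0, "z": -2, "ax": 0, "ay": 0, "az": 0},
    {"x": 0, "y": 0, "z": 0, "ax": 0, "ay": 0, "az": 0},
  ],
)

```text
time_s: 30.4
tool_pos: [0.6446, 0.1184, 0.1712]
tool_rot: [179.9, 0.4, 180.0]
force: [0.1, -0.2, 1.4]
grip_width: 0.087
grasp_force: 0.0
```

Call:
jog_arm(
  motion=[
    {"x": 2, "y": 0.4, "z": 0, "ax": 0, "ay": 0, "az": 0},
    {"x": 3, "y": 0.7, "z": 0, "ax": 0, "ay": 0, "az": 0},
    {"x": 3, "y": 0.7, "z": 0, "ax": 0, "ay": 0, "az": 0},
    {"x": 3, "y": 0.7, "z": 0, "ax": 0, "ay": 0, "az": 0},
    {"x": 3, "y": 0.7, "z": 0, "ax": 0, "ay": 0, "az": 0},
  ],
)

```text
time_s: 30.9
tool_pos: [0.5006, 0.1505, 0.166]
tool_rot: [-180.0, -0.0, 180.0]
force: [-0.5, 0.4, -0.0]
grip_width: 0.087
grasp_force: 0.0
```

Call:
jog_arm(
  motion=[
    {"x": 2.3, "y": 0.6, "z": 0, "ax": 0, "ay": 0, "az": 0},
    {"x": 1.5, "y": 0.36, "z": 0, "ax": 0, "ay": 0, "az": 0},
    {"x": 0, "y": 0, "z": 2, "ax": 0, "ay": 0, "az": 0},
    {"x": 0, "y": 0, "z": 3, "ax": 0, "ay": 0, "az": 0},
    {"x": 0, "y": 0, "z": 2, "ax": 0, "ay": 0, "az": 0},
  ],
)

```text
time_s: 31.4
tool_pos: [0.463, 0.1598, 0.0949]
tool_rot: [-180.0, -0.1, 180.0]
force: [-0.4, -0.9, 0.9]
grip_width: 0.087
grasp_force: 0.0
```

Call:
jog_arm(
  motion=[
    {"x": 0, "y": 0, "z": 0.8, "ax": 0, "ay": 0, "az": 0},
    {"x": 0, "y": 0, "z": 0, "ax": 0, "ay": 0, "az": 0},
    {"x": 0, "y": 0, "z": 0, "ax": 0, "ay": 0, "az": 0},
    {"x": 0, "y": 0, "z": 0, "ax": 0, "ay": 0, "az": 0},
    {"x": 0, "y": 0, "z": 0, "ax": 0, "ay": 0, "az": 0},
  ],
)

```text
time_s: 31.9
tool_pos: [0.4649, 0.1604, 0.0896]
tool_rot: [179.9, 0.1, 180.0]
force: [0.8, -0.5, -0.5]
grip_width: 0.0871
grasp_force: 0.0
```

```bash
python3 - <<'E'
from fit import *
I=shot('d')
a=I['scene'][100:320,210:400,::-1]; b=I['top'][140:280,190:400,::-1]
a=cv2.resize(a,None,fx=2.2,fy=2.2,interpolation=2); b=cv2.resize(b,None,fx=1.75,fy=1.75,interpolation=2)
c=np.zeros((a.shape[0],a.shape[1]+b.shape[1],3),np.uint8); c[:,:a.shape[1]]=a; c[:b.shape[0],a.shape[1]:]=b; cv2.imwrite('pics/d.png',c)
print('yellow'); fit(I,(.642,.1184),.107,.0333)
E
```

```text
yellow
   top 0.6439 0.1187 158
   scene 0.6415 0.119 145
```

View pics/d.png

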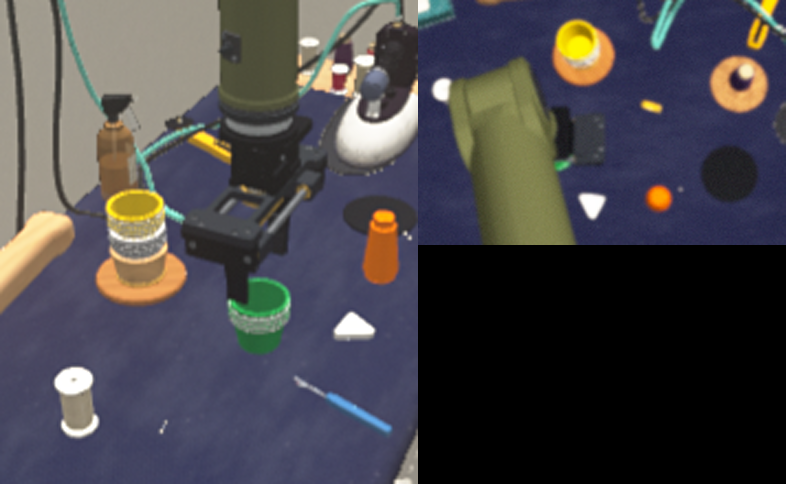

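Yellow sits level on white at (137,225) and the gripper is centred over green at (260,305). Now I'll descend and grip.

Call:
jog_arm(
  motion=[
    {"x": 0.1, "y": 0, "z": 0.5, "ax": 0, "ay": 0, "az": 0},
    {"x": 0, "y": 0, "z": 1.5, "ax": 0, "ay": 0, "az": 0},
    {"x": 0, "y": 0, "z": 1.5, "ax": 0, "ay": 0, "az": 0},
    {"x": 0, "y": 0, "z": 1, "ax": 0, "ay": 0, "az": 0},
    {"x": 0, "y": 0, "z": 0.3, "ax": 0, "ay": 0, "az": 0},
  ],
)

```text
time_s: 32.5
tool_pos: [0.4622, 0.1596, 0.0393]
tool_rot: [-179.9, -0.1, 180.0]
force: [-0.4, -0.2, 0.7]
grip_width: 0.0869
grasp_force: 0.0
```

Call:
jog_arm(
  motion=[
    {"x": 0, "y": 0, "z": 0, "ax": 0, "ay": 0, "az": 0},
    {"x": 0, "y": 0, "z": 0, "ax": 0, "ay": 0, "az": 0},
    {"x": 0, "y": 0, "z": 0, "ax": 0, "ay": 0, "az": 0},
    {"x": 0, "y": 0, "z": 0, "ax": 0, "ay": 0, "az": 0},
    {"x": 0, "y": 0, "z": 0, "ax": 0, "ay": 0, "az": 0},
  ],
  claw=-1,
  squeeze=10,
)

```text
time_s: 33.0
tool_pos: [0.4636, 0.1603, 0.0411]
tool_rot: [180.0, 0.1, 180.0]
force: [-0.2, -0.3, 1.6]
grip_width: 0.0656
grasp_force: 10.0
```

Call:
jog_arm(
  motion=[
    {"x": 0, "y": 0, "z": 0, "ax": 0, "ay": 0, "az": 0},
    {"x": 0, "y": 0, "z": -2, "ax": 0, "ay": 0, "az": 0},
    {"x": 0, "y": 0, "z": -4, "ax": 0, "ay": 0, "az": 0},
    {"x": 0, "y": 0, "z": -4, "ax": 0, "ay": 0, "az": 0},
    {"x": 0, "y": 0, "z": -3, "ax": 0, "ay": 0, "az": 0},
  ],
)

```text
time_s: 33.5
tool_pos: [0.4634, 0.16, 0.1727]
tool_rot: [179.9, 0.1, 180.0]
force: [0.6, 0.4, -1.7]
grip_width: 0.0657
grasp_force: 10.0
```

Call:
jog_arm(
  motion=[
    {"x": 0, "y": 0, "z": -1, "ax": 0, "ay": 0, "az": 0},
    {"x": 0, "y": 0, "z": 0, "ax": 0, "ay": 0, "az": 0},
    {"x": 0, "y": 0, "z": 0, "ax": 0, "ay": 0, "az": 0},
    {"x": 0, "y": 0, "z": 0, "ax": 0, "ay": 0, "az": 0},
    {"x": 0, "y": 0, "z": 0, "ax": 0, "ay": 0, "az": 0},
  ],
)

```text
time_s: 34.0
tool_pos: [0.4623, 0.1596, 0.1789]
tool_rot: [-179.9, -0.1, 180.0]
force: [0.5, -0.3, -1.1]
grip_width: 0.0658
grasp_force: 10.0
```

Call:
jog_arm(
  motion=[
    {"x": -2, "y": -0.4, "z": 0, "ax": 0, "ay": 0, "az": 0},
    {"x": -3, "y": -0.7, "z": 0, "ax": 0, "ay": 0, "az": 0},
    {"x": -3, "y": -0.7, "z": 0, "ax": 0, "ay": 0, "az": 0},
    {"x": -3, "y": -0.7, "z": 0, "ax": 0, "ay": 0, "az": 0},
    {"x": -3, "y": -0.7, "z": 0, "ax": 0, "ay": 0, "az": 0},
  ],
)

```text
time_s: 34.5
tool_pos: [0.6038, 0.1278, 0.1793]
tool_rot: [-180.0, -0.1, -180.0]
force: [1.0, 0.0, -1.0]
grip_width: 0.0658
grasp_force: 10.0
```

Call:
jog_arm(
  motion=[
    {"x": -2.2, "y": -0.6, "z": 0, "ax": 0, "ay": 0, "az": 0},
    {"x": -1.6, "y": -0.35, "z": 0, "ax": 0, "ay": 0, "az": 0},
    {"x": 0, "y": 0, "z": 0, "ax": 0, "ay": 0, "az": 0},
    {"x": 0, "y": 0, "z": 0, "ax": 0, "ay": 0, "az": 0},
    {"x": 0, "y": 0, "z": 0, "ax": 0, "ay": 0, "az": 0},
  ],
)

```text
time_s: 35.0
tool_pos: [0.6401, 0.119, 0.18]
tool_rot: [180.0, -0.1, -180.0]
force: [0.1, -0.6, -0.9]
grip_width: 0.0658
grasp_force: 10.0
```

Call:
jog_arm(
  motion=[
    {"x": 0, "y": 0, "z": 0, "ax": 0, "ay": 0, "az": 0},
    {"x": 0, "y": 0, "z": 0, "ax": 0, "ay": 0, "az": 0},
    {"x": 0, "y": 0, "z": 0, "ax": 0, "ay": 0, "az": 0},
    {"x": 0, "y": 0, "z": 0, "ax": 0, "ay": 0, "az": 0},
    {"x": 0, "y": 0, "z": 0, "ax": 0, "ay": 0, "az": 0},
  ],
)

```text
time_s: 35.5
tool_pos: [0.6411, 0.1186, 0.1807]
tool_rot: [180.0, 0.0, 180.0]
force: [0.2, 0.3, -1.5]
grip_width: 0.0658
grasp_force: 10.0
```

Call:
jog_arm(
  motion=[
    {"x": -0.05, "y": -0.02, "z": 1, "ax": 0, "ay": 0, "az": 0},
    {"x": 0, "y": 0, "z": 2, "ax": 0, "ay": 0, "az": 0},
    {"x": 0, "y": 0, "z": 1, "ax": 0, "ay": 0, "az": 0},
    {"x": 0, "y": 0, "z": 0.5, "ax": 0, "ay": 0, "az": 0},
    {"x": 0, "y": 0, "z": 0, "ax": 0, "ay": 0, "az": 0},
  ],
)

```text
time_s: 36.0
tool_pos: [0.6411, 0.1182, 0.1346]
tool_rot: [-180.0, -0.1, 180.0]
force: [0.7, 0.1, -1.1]
grip_width: 0.066
grasp_force: 10.0
```

Call:
jog_arm(
  motion=[
    {"x": 0, "y": 0, "z": 0.4, "ax": 0, "ay": 0, "az": 0},
    {"x": 0, "y": 0, "z": 0.2, "ax": 0, "ay": 0, "az": 0},
    {"x": 0, "y": 0, "z": 0.1, "ax": 0, "ay": 0, "az": 0},
    {"x": 0, "y": 0, "z": 0, "ax": 0, "ay": 0, "az": 0},
    {"x": 0, "y": 0, "z": 0, "ax": 0, "ay": 0, "az": 0},
  ],
)

```text
time_s: 36.5
tool_pos: [0.6418, 0.1183, 0.1288]
tool_rot: [180.0, 0.0, 180.0]
force: [-0.7, -0.6, -0.8]
grip_width: 0.0656
grasp_force: 10.0
```

Call:
jog_arm(
  motion=[
    {"x": 0.02, "y": 0, "z": 0.2, "ax": 0, "ay": 0, "az": 0},
    {"x": 0, "y": 0, "z": 0.2, "ax": 0, "ay": 0, "az": 0},
    {"x": 0, "y": 0, "z": 0.1, "ax": 0, "ay": 0, "az": 0},
    {"x": 0, "y": 0, "z": 0, "ax": 0, "ay": 0, "az": 0},
    {"x": 0, "y": 0, "z": 0, "ax": 0, "ay": 0, "az": 0},
  ],
)

```text
time_s: 37.0
tool_pos: [0.6414, 0.1182, 0.1235]
tool_rot: [180.0, -0.0, 180.0]
force: [0.4, -0.3, -1.0]
grip_width: 0.0661
grasp_force: 10.0
```

Call:
jog_arm(
  motion=[
    {"x": 0, "y": 0, "z": 0.1, "ax": 0, "ay": 0, "az": 0},
    {"x": 0, "y": 0, "z": 0.1, "ax": 0, "ay": 0, "az": 0},
    {"x": 0, "y": 0, "z": 0.1, "ax": 0, "ay": 0, "az": 0},
    {"x": 0, "y": 0, "z": 0, "ax": 0, "ay": 0, "az": 0},
    {"x": 0, "y": 0, "z": 0, "ax": 0, "ay": 0, "az": 0},
  ],
)

```text
time_s: 37.5
tool_pos: [0.6414, 0.1183, 0.1206]
tool_rot: [180.0, 0.0, 180.0]
force: [0.3, -0.3, -0.8]
grip_width: 0.0658
grasp_force: 10.0
```

Call:
jog_arm(
  motion=[
    {"x": 0, "y": 0, "z": 0.1, "ax": 0, "ay": 0, "az": 0},
    {"x": 0, "y": 0, "z": 0.1, "ax": 0, "ay": 0, "az": 0},
    {"x": 0, "y": 0, "z": 0, "ax": 0, "ay": 0, "az": 0},
    {"x": 0, "y": 0, "z": 0, "ax": 0, "ay": 0, "az": 0},
    {"x": 0, "y": 0, "z": 0, "ax": 0, "ay": 0, "az": 0},
  ],
)

```text
time_s: 38.0
tool_pos: [0.6415, 0.1182, 0.1186]
tool_rot: [180.0, 0.0, 180.0]
force: [-0.1, 0.2, -0.6]
grip_width: 0.0656
grasp_force: 10.0
```

Call:
jog_arm(
  motion=[
    {"x": 0, "y": 0, "z": 0.1, "ax": 0, "ay": 0, "az": 0},
    {"x": 0, "y": 0, "z": 0.1, "ax": 0, "ay": 0, "az": 0},
    {"x": 0, "y": 0, "z": 0, "ax": 0, "ay": 0, "az": 0},
    {"x": 0, "y": 0, "z": 0, "ax": 0, "ay": 0, "az": 0},
    {"x": 0, "y": 0, "z": 0, "ax": 0, "ay": 0, "az": 0},
  ],
)

```text
time_s: 38.5
tool_pos: [0.6414, 0.1183, 0.1166]
tool_rot: [180.0, 0.0, 180.0]
force: [0.7, -1.2, -1.5]
grip_width: 0.0656
grasp_force: 10.0
```

Call:
jog_arm(
  motion=[
    {"x": 0, "y": 0, "z": 0.1, "ax": 0, "ay": 0, "az": 0},
    {"x": 0, "y": 0, "z": 0, "ax": 0, "ay": 0, "az": 0},
    {"x": 0, "y": 0, "z": 0, "ax": 0, "ay": 0, "az": 0},
    {"x": 0, "y": 0, "z": 0, "ax": 0, "ay": 0, "az": 0},
    {"x": 0, "y": 0, "z": 0, "ax": 0, "ay": 0, "az": 0},
  ],
)

```text
time_s: 39.0
tool_pos: [0.6414, 0.1183, 0.1155]
tool_rot: [180.0, -0.0, 180.0]
force: [-0.5, -0.6, -0.9]
grip_width: 0.0659
grasp_force: 10.0
```

Call:
jog_arm(
  motion=[
    {"x": 0, "y": 0, "z": 0.1, "ax": 0, "ay": 0, "az": 0},
    {"x": 0, "y": 0, "z": 0, "ax": 0, "ay": 0, "az": 0},
    {"x": 0, "y": 0, "z": 0, "ax": 0, "ay": 0, "az": 0},
    {"x": 0, "y": 0, "z": 0, "ax": 0, "ay": 0, "az": 0},
    {"x": 0, "y": 0, "z": 0, "ax": 0, "ay": 0, "az": 0},
  ],
)

```text
time_s: 39.5
tool_pos: [0.6416, 0.1183, 0.115]
tool_rot: [180.0, 0.0, 180.0]
force: [-1.1, -0.1, 4.1]
grip_width: 0.0659
grasp_force: 10.0
```

Call:
jog_arm(
  motion=[
    {"x": 0, "y": 0, "z": 0.05, "ax": 0, "ay": 0, "az": 0},
    {"x": 0, "y": 0, "z": 0, "ax": 0, "ay": 0, "az": 0},
    {"x": 0, "y": 0, "z": 0, "ax": 0, "ay": 0, "az": 0},
    {"x": 0, "y": 0, "z": 0, "ax": 0, "ay": 0, "az": 0},
    {"x": 0, "y": 0, "z": 0, "ax": 0, "ay": 0, "az": 0},
  ],
)

```text
time_s: 40.0
tool_pos: [0.6418, 0.1183, 0.1147]
tool_rot: [180.0, 0.1, 180.0]
force: [-0.2, 1.0, 6.2]
grip_width: 0.0655
grasp_force: 10.0
```

Green is seated at 0.1147 m, against the expected 0.114 to 0.1145 m. I'll release it, back away and check.

Call:
jog_arm(
  motion=[
    {"x": 0, "y": 0, "z": 0, "ax": 0, "ay": 0, "az": 0},
    {"x": 0, "y": 0, "z": 0, "ax": 0, "ay": 0, "az": 0},
    {"x": 0, "y": 0, "z": 0, "ax": 0, "ay": 0, "az": 0},
    {"x": 0, "y": 0, "z": 0, "ax": 0, "ay": 0, "az": 0},
    {"x": 0, "y": 0, "z": 0, "ax": 0, "ay": 0, "az": 0},
  ],
  claw=1,
)

```text
time_s: 40.5
tool_pos: [0.6413, 0.1182, 0.1138]
tool_rot: [-180.0, -0.0, 180.0]
force: [-0.9, 0.8, 0.5]
grip_width: 0.0866
grasp_force: 0.0
```

Call:
jog_arm(
  motion=[
    {"x": 0, "y": 0, "z": -1, "ax": 0, "ay": 0, "az": 0},
    {"x": 0, "y": 0, "z": -2, "ax": 0, "ay": 0, "az": 0},
    {"x": 0, "y": 0, "z": -3, "ax": 0, "ay": 0, "az": 0},
    {"x": 0, "y": 0, "z": -3, "ax": 0, "ay": 0, "az": 0},
    {"x": 0, "y": 0, "z": 0, "ax": 0, "ay": 0, "az": 0},
  ],
)

```text
time_s: 41.0
tool_pos: [0.6444, 0.1183, 0.2101]
tool_rot: [179.9, 0.5, 180.0]
force: [1.4, -0.5, -0.1]
grip_width: 0.0871
grasp_force: 0.0
```

Call:
jog_arm(
  motion=[
    {"x": 2, "y": 0, "z": 0, "ax": 0, "ay": 0, "az": 0},
    {"x": 3, "y": 0, "z": 0, "ax": 0, "ay": 0, "az": 0},
    {"x": 3, "y": 0, "z": 0, "ax": 0, "ay": 0, "az": 0},
    {"x": 3, "y": 0, "z": 0, "ax": 0, "ay": 0, "az": 0},
    {"x": 3, "y": 0, "z": 0, "ax": 0, "ay": 0, "az": 0},
  ],
)

```text
time_s: 41.5
tool_pos: [0.5002, 0.1182, 0.2041]
tool_rot: [180.0, 0.0, 180.0]
force: [0.8, -0.4, 0.1]
grip_width: 0.0872
grasp_force: 0.0
```

Call:
jog_arm(
  motion=[
    {"x": 0, "y": 0, "z": 0, "ax": 0, "ay": 0, "az": 0},
    {"x": 0, "y": 0, "z": 0, "ax": 0, "ay": 0, "az": 0},
    {"x": 0, "y": 0, "z": 0, "ax": 0, "ay": 0, "az": 0},
    {"x": 0, "y": 0, "z": 0, "ax": 0, "ay": 0, "az": 0},
    {"x": 0, "y": 0, "z": 0, "ax": 0, "ay": 0, "az": 0},
  ],
)

```text
time_s: 42.0
tool_pos: [0.5021, 0.1181, 0.2039]
tool_rot: [-180.0, 0.0, 179.9]
force: [-0.5, 0.6, 0.2]
grip_width: 0.0872
grasp_force: 0.0
```

```bash
python3 - <<'E'
from fit import *
I=shot('e')
a=I['scene'][100:320,210:400,::-1]; b=I['top'][140:280,190:400,::-1]
a=cv2.resize(a,None,fx=2.2,fy=2.2,interpolation=2); b=cv2.resize(b,None,fx=1.75,fy=1.75,interpolation=2)
c=np.zeros((a.shape[0],a.shape[1]+b.shape[1],3),np.uint8); c[:,:a.shape[1]]=a; c[:b.shape[0],a.shape[1]:]=b; cv2.imwrite('pics/e.png',c)
print('green'); fit(I,(.642,.1184),.135,.0333)
E
```

```text
green
   top 0.6442 0.1187 72
   scene 0.6404 0.1196 83
```

View pics/e.png

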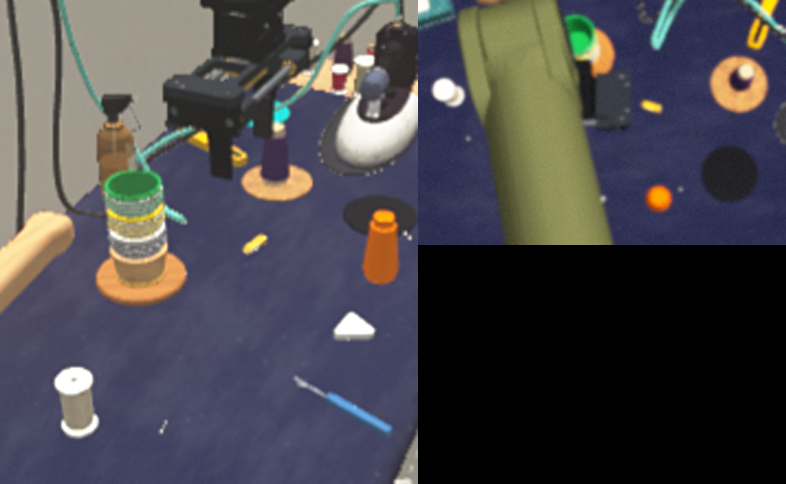

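The green, yellow and white cups stand level in the holder at (135,225) and the cone is upright on the cork mat at (276,155). The spool, chalk and clip haven't moved, and the robot is clear of everything.

```bash
python3 -c "
from cell import env
print(env.sign_off())"
```

```text
the job is handed in; nothing more can be done
None
```

The job is done and handed in at about 42 s: the purple cone stands on the cork mat, the white, yellow and green cups are nested in the holder in that order, and the spool, chalk and clip look undisturbed in the last pictures.

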